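# Sort the tea things on the platform

### The arm

A 6-joint arm with a two-finger parallel gripper is mounted at the origin on the work surface. World frame = base frame: x ahead of the robot, y to its left, z up, the work surface at z = 0. Lengths are in m, angles in rad, forces in N, time in s.
With the tool pointing down it reaches from about 0.375 to 0.825 m from the base axis. Payload 5.5 kg.
Tool frame: the origin (TCP) lies midway between the tips of the shut fingers; the grasp point (between the pads) lies robot.pinch_z behind it (robot.pinch_z is the distance from the TCP to the grasp point, in m); z points along the fingers, x is the direction in which the jaws open and shut, and the axes are right-handed (so a half turn about z gives the same grasp; the last joint's range is limited). The gripper opens to 85 mm and grips with 20 to 120 N. Pads are 22 mm wide; open, the fingers measure 114 mm over their backs; the gripper's body (76 mm by 85 mm) begins 54 mm behind the grasp point. The pads swing forward as they close: fully open they stand 13 mm farther back than shut.
Start: joints at [1.191, 0.314, -0.047, 1.21, 0, 1.571], TCP at [0.222, 0.557, 0.231] pointing down, gripper open.
Joint ranges: [-2.67, 2.67], [-0.69, 1.73], [-1.03, 1.25], [-2.08, 2.16], [-1.42, 1.45], [-3.14, 3.14]. Speed limits (rad/s): [2.39, 2.39, 3.01, 3.14, 3.14, 3.14].

### API

Orientations are given as a 3x3 rotation matrix whose columns are the frame's x, y, z axes.
In Python, from plant import robot gives the robot as it stands.
- The arm moves only by the tool send_rows, never from a script. Its argument "series" is text: rows parted by semicolons, each of 5 numbers parted by spaces: the shift along the world's x, y, z in m, then the turn about the world's z in rad, then the finger opening in m, from 0 to 0.0854. In form: tx ty tz yaw fingers; .... A call has exactly 10 rows; each row is the pose to reach, as a shift and turn from the pose measured when the call began; what a row does not reach only later rows make up. A row lasts 1/10 s, in which the tool goes at most 50 mm and 8.59 degrees, less where a joint would pass 70% of its speed; a pose out of reach is approached as far as the arm can. A call with a gripper value outside its range is refused whole. The fingers move at their own pace and stop on an object; the grip force is fixed at half the most. Time passes only in rows, so rows that repeat a pose let the fingers close, or fill a call up. It gives the time, the measured TCP pose, the force and the opening at its end, in the units of the state.
- robot.observe(): the state, without advancing time (a new reading comes with each control period).
- robot.read_camera(name): name is "side" or "top"; returns the picture (384x512x3 uint8, red, green, blue); there is no depth.
- robot.get_calibration(name): a dict with "mtx" (3x3 intrinsics, pixels), "extrinsics" (4x4, takes a point from camera to world coordinates). Camera axes: x right, y down, z forward; pixel columns grow to the right and rows downward; lengths in m; the calibration is good to about 2 mm. A picture is of the moment at which its call begins. get_calibration takes no time and is no camera call.
- robot.close_job(): hands the job in, once; it reports no verdict.
The state is a dict: "t": time; "q": joint angles; "joint_vel": joint speeds; "joint_torque": joint torques, N m; "tool_pos": TCP position; "tool_rot": TCP orientation; "contact_force": force on the tool from outside, world axes, zero at the start; "wrist_torque": the same for the moment, N m; "grip_width": finger opening in m.
Only numpy, scipy, OpenCV 4.12 (cv2) and the standard library are available. Lean on these libraries where they do the work, as an engineer would, in place of code of your own. Each camera call takes 0.05 s, during which the arm holds its last target.

### The job

Clear up after tea: stand both cutting-chai glasses upright on the floor of the steel chai tray, stand each yellow jar upright in the bay of the wooden rack that is its size (big jar in the big bay, small jar in the small bay), and lay the bar of washing soap flat on the sloping soap stand, in the middle, lengthwise up the slope, with its short end resting against the ledge. Leave the tea strainer and the steel bowl where they are, let go of everything, and never tip a glass or a jar over.

Things in the scene. Friction and masses are not known exactly. Their poses are not given: they have to be found in the camera images.
- glass_a_mid (a point): Centre, half-way up, of one of two identical clear ribbed tea glasses, empty and open at the top; 74 mm tall, tapering from 60 mm across at the rim to 46 mm at the foot (53 mm half-way up), wall 3 mm, about 0.12 kg. It starts standing on the platform; own z axis up out of its mouth. Best gripped in its upper half, so that the gripper clears the rim.
- glass_b_mid (a point): The same point of the other, identical glass.
- big_jar_mid (a point): Centre, half-way up, of the big yellow plastic jar with its snap lid shut: a round jar 80 mm tall, body 62 mm across, with a lid 66 mm across over the top 14 mm; about 0.2 kg. Starts upright; own z axis up. Best gripped in its upper half, just under the lid.
- small_jar_mid (a point): Centre, half-way up, of the small yellow plastic jar with its snap lid shut: 66 mm tall, body 42 mm across, with a lid 46 mm across over the top 14 mm; about 0.09 kg. Starts upright; own z axis up.
- soap_mid (a point): Centre of a plain cream-coloured bar of washing soap, 80 mm long (own x) by 50 mm wide (own y) by 32 mm thick (own z), about 0.15 kg, lying flat with own z up and its length within 0.5 rad of the direction away from the robot. Hard and dry.
- chai_tray: Fixed shallow rectangular steel tray, 140 mm (own x) by 200 mm (own y), rim 14 mm high, walls 4 mm; origin at the centre of its underside, its floor 4 mm above that, frame upright. It has room for the two glasses side by side along own y, for instance at y = -48 and +48 mm.
- jar_rack: Fixed open wooden rack, 100 mm (own x) by 169 mm (own y) and 18 mm high, walls 5 mm, floor 5 mm thick, one divider; origin at the centre of its underside, frame upright. The big bay is 90 x 90 mm inside with its centre at own y = -34.5 mm; the small bay is 90 mm (x) by 64 mm (y) inside with its centre at own y = +47.5 mm.
- soap_slope: Sloping plate of the fixed grey soap stand, 80 mm wide, 120 mm long, rising 18 degrees away from the robot; open sides, a ledge across the low end (6 mm thick, 14 mm above the plate). Origin on the plate at the foot of the ledge, mid-width, 14 mm above the platform; own x up the slope, y along the ledge, z the plate's normal. The soap's end rests at x = 0; it does not slide down by itself.
- katori: Small round steel bowl, 68 mm across and 36 mm high, origin at the centre of its underside. A bystander among the things: leave it alone.
- strainer: Steel tea strainer, its mesh cup 66 mm across and 24 mm high, a thin handle reaching 150 mm from the cup's centre along own -x (roughly towards the robot); origin under the cup's centre. A bystander: leave it alone.
Not all that is in view belongs to the job. Several things look just like the part that bears soap_slope: the one meant starts farthest from the robot's base. What is shaped like the part that bears glass_b_mid but blue or red is not meant.

How it is judged:
At the end, for the whole second after the job is handed in: Glasses upright on the tray floor; each jar upright on the floor of its own bay; soap flat on the slope, lengthwise within 0.2 rad, within 18 mm of mid-width, low end at most about 11 mm off the ledge; all released, at rest; strainer and bowl within 30 mm of their starts (x of glass_a_mid in the frame of chai_tray between -0.047 and 0.047 m and y of glass_a_mid in the frame of chai_tray between -0.077 and 0.077 m and z of glass_a_mid in the frame of chai_tray between 0.034 and 0.048 m and angle between each of glass_a_mid, glass_b_mid, big_jar_mid, small_jar_mid's own z axis and vertical below 0.12 rad and x of glass_b_mid in the frame of chai_tray between -0.047 and 0.047 m and y of glass_b_mid in the frame of chai_tray between -0.077 and 0.077 m and z of glass_b_mid in the frame of chai_tray between 0.034 and 0.048 m and x of big_jar_mid in the frame of jar_rack between -0.015 and 0.015 m and y of big_jar_mid in the frame of jar_rack between -0.0495 and -0.0195 m and z of big_jar_mid in the frame of jar_rack between 0.039 and 0.051 m and x of small_jar_mid in the frame of jar_rack between -0.025 and 0.025 m and y of small_jar_mid in the frame of jar_rack between 0.0345 and 0.0605 m and z of small_jar_mid in the frame of jar_rack between 0.032 and 0.044 m and x of soap_mid in the frame of soap_slope between 0.031 and 0.051 m and y of soap_mid in the frame of soap_slope between -0.018 and 0.018 m and z of soap_mid in the frame of soap_slope between 0.01 and 0.022 m and angle between the x axis of soap_mid and the x axis of soap_slope, either way round below 0.2 rad and angle between the z axis of soap_mid and the z axis of soap_slope, either way round below 0.12 rad and linear speed of each of glass_a, glass_b, big_jar, small_jar, soap below 0.02 m/s and contact force between the fingers and glass_a below 0.1 N and contact force between the fingers and glass_b below 0.1 N and contact force between the fingers and big_jar below 0.1 N and contact force between the fingers and small_jar below 0.1 N and contact force between the fingers and soap below 0.1 N and distance of each of katori, strainer from where it was at the start of the episode below 0.03 m); the robot touches nothing.
It fails at once if a glass or a jar is tipped over (angle between any of glass_a_mid, glass_b_mid, big_jar_mid, small_jar_mid's own z axis and vertical above 0.9 rad).
It fails at once if the strainer or the steel bowl is pushed away (more than 40 mm) or tipped over (distance of any of katori, strainer from where it was at the start of the episode above 0.04 m or angle between any of katori, strainer's own z axis and vertical above 0.9 rad).
It also fails if it takes over 141 s, if anything falls off the work surface, if the arm or the gripper's body presses on something with over 40 N, if the wrist force passes 120 N, or if a joint passes its speed limit or range.

## Working session

There is one attempt and no reset: what is moved stays moved. The work goes in short steps, Python scripts to look and compute and a tool call to move; the robot and the scene stay as the last step left them, time stands still between calls to the robot, and variables do not carry over. Pictures are saved under pics/ and viewed, and the job is handed in when it is done.

Besides the shell and the picture viewer there is one more tool, called after "Emit:" as name(argument=value, ...) on one line, values as JSON. send_rows: Moves the arm, as the interface text tells. Its arguments: {"type":"object","properties":{"series":{"type":"string"}},"required":["series"]}

```bash
ls; mkdir -p pics
python3 - <<'E'
from plant import robot
import cv2,numpy as np
s=robot.observe();print({k:np.round(v,3).tolist() for k,v in s.items()},robot.pinch_z)
for n in("top","side"):
    im=robot.read_camera(n);cv2.imwrite(f"pics/{n}0.png",cv2.resize(im[:,:,::-1],(768,576),interpolation=cv2.INTER_CUBIC));np.save(f"{n}0.npy",im)
    c=robot.get_calibration(n);print(n,np.round(c["mtx"],1).tolist(),np.round(c["extrinsics"],3).tolist())
E
```

```text
pics
{'t': 0.0, 'q': [1.191, 0.314, -0.048, 1.21, -0.0, 1.571], 'joint_vel': [-0.001, -0.001, 0.0, -0.001, 0.002, -0.001], 'joint_torque': [-0.001, -53.959, 33.975, 0.019, -0.0, -0.0], 'tool_pos': [0.222, 0.557, 0.23], 'tool_rot': [[0.371, 0.929, -0.001], [0.929, -0.371, -0.002], [-0.002, 0.0, -1.0]], 'contact_force': [0.722, 0.489, -1.088], 'wrist_torque': [0.048, -0.018, 0.003], 'grip_width': 0.085} 0.0187
top [[353.1, 0.0, 254.5], [0.0, 353.1, 190.5], [0.0, 0.0, 1.0]] [[0.015, -0.997, 0.072, 0.339], [-1.0, -0.015, 0.008, -0.005], [-0.007, -0.072, -0.997, 1.115], [0.0, 0.0, 0.0, 1.0]]
side [[355.6, 0.0, 252.3], [0.0, 355.6, 192.0], [0.0, 0.0, 1.0]] [[0.92, -0.245, 0.306, 0.191], [-0.392, -0.584, 0.711, -0.593], [0.004, -0.774, -0.633, 0.613], [0.0, 0.0, 0.0, 1.0]]
```

View pics/top0.png

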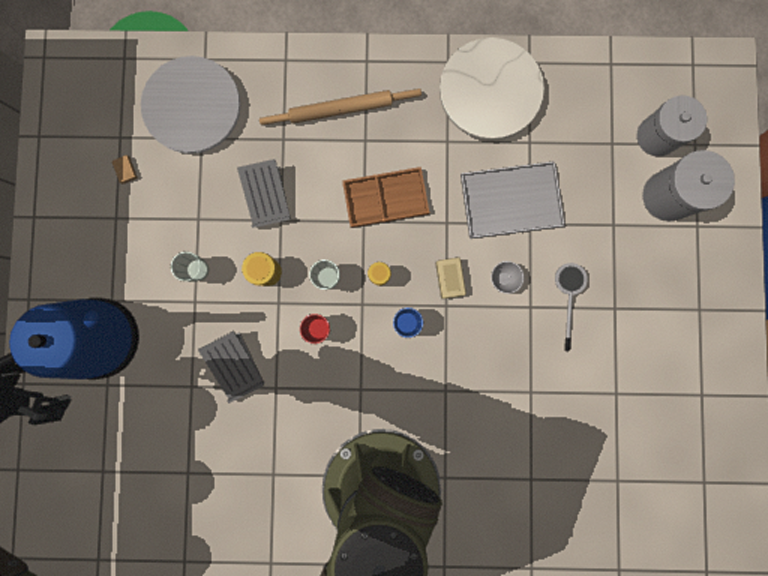

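View pics/side0.png

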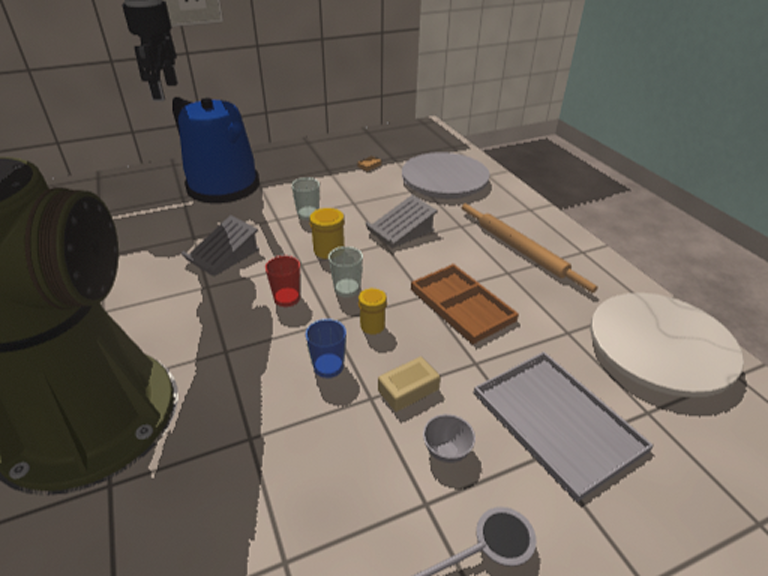

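```bash
cat > h.py <<'E'
import numpy as np,cv2
from plant import robot
def cal(n):
    c=robot.get_calibration(n);return np.array(c["mtx"]),np.array(c["extrinsics"])
def ray(n,uv,z):
    K,T=cal(n);uv=np.atleast_2d(uv).astype(float)
    d=np.c_[(uv-K[:2,2])/np.diag(K)[:2],np.ones(len(uv))]@T[:3,:3].T
    o=T[:3,3];return o+d*((z-o[2])/d[:,2])[:,None]
def proj(n,P):
    K,T=cal(n);P=np.atleast_2d(P);c=(P-T[:3,3])@T[:3,:3];return c[:,:2]/c[:,2:]*np.diag(K)[:2]+K[:2,2]
def crop(im,x0,y0,w,h,s,fn):
    cv2.imwrite(fn,cv2.resize(np.ascontiguousarray(im[y0:y0+h,x0:x0+w,::-1]),None,fx=s,fy=s,interpolation=cv2.INTER_CUBIC))
E
python3 - <<'E'
from h import *
a=np.load("top0.npy");crop(a,100,100,200,140,4,"pics/tc1.png");crop(a,250,100,160,140,4,"pics/tc2.png")
b=np.load("side0.npy");crop(b,110,100,200,150,4,"pics/sc1.png")
E
```

```text
(no output)
```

View pics/tc1.png

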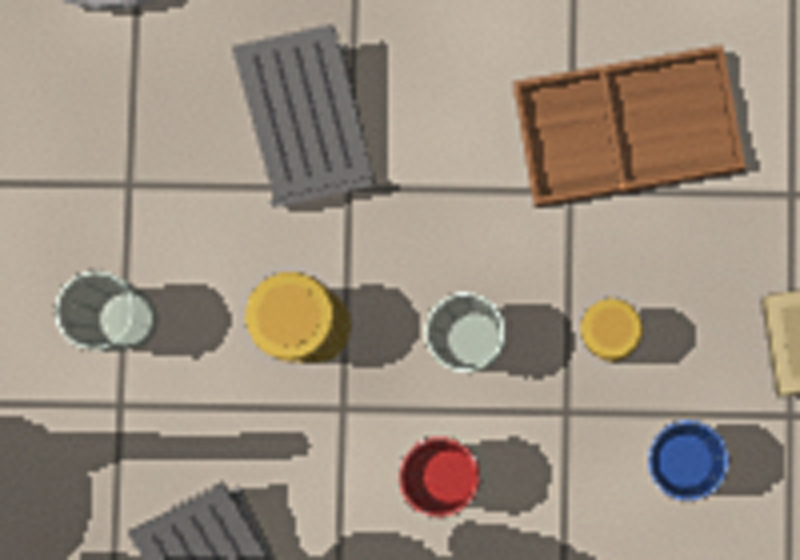

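View pics/tc2.png

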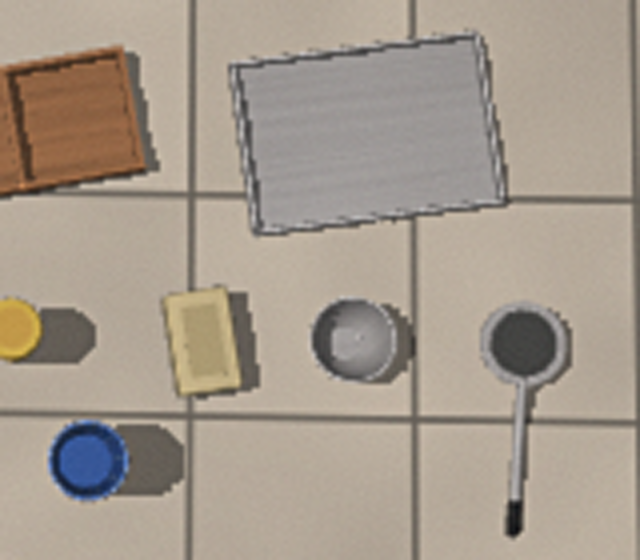

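View pics/sc1.png

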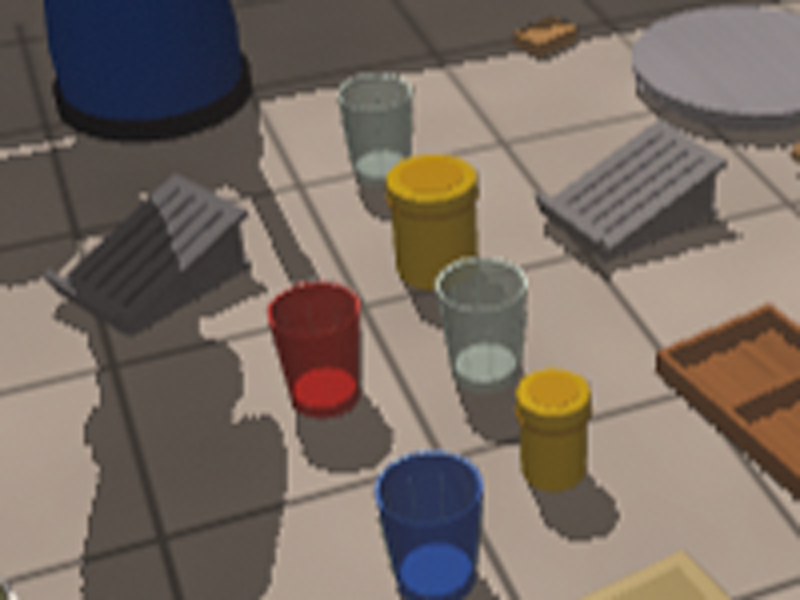

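Run:
```python
from h import *
a=np.load("top0.npy")
S=4
u=cv2.resize(a,None,fx=S,fy=S,interpolation=cv2.INTER_CUBIC);hsv=cv2.cvtColor(u,cv2.COLOR_RGB2HSV)
def nat(p):return (np.asarray(p)+.5)/S-.5
def comps(m,box,minA=300):
    mm=np.zeros_like(m);x0,y0,x1,y1=[S*v for v in box];mm[y0:y1,x0:x1]=m[y0:y1,x0:x1]
    cs,_=cv2.findContours(mm,cv2.RETR_EXTERNAL,cv2.CHAIN_APPROX_NONE)
    return sorted([c for c in cs if cv2.contourArea(c)>minA],key=cv2.contourArea)[::-1]
yel=cv2.inRange(hsv,(18,150,170),(30,255,255))
for c,z in zip(comps(yel,(150,160,270,200))[:2],(.08,.066)):
    (p,r)=cv2.minEnclosingCircle(c);h=cv2.convexHull(c);w=ray("top",nat(h[:,0]),z)
    (q,rr)=cv2.minEnclosingCircle(w[:,:2].astype(np.float32));print("jar",np.round(q,4),"dia",2*rr,"px",nat(p))
br=cv2.inRange(hsv,(5,90,40),(16,255,255))
def rect(c,z,name):
    w=ray("top",nat(c[:,0]),z)[:,:2].astype(np.float32)
    (q,s,an)=cv2.minAreaRect(w);print(name,np.round(q,4),np.round(s,4),an);print(np.round(cv2.boxPoints((q,s,an)),3).tolist())
rect(comps(br,(220,100,295,160))[0],.018,"rack")
so=cv2.inRange(hsv,(20,50,160),(32,140,255))
rect(comps(so,(285,165,320,205))[0],.032,"soap")
# stands: hue
for nm,p in (("slope",(100+300/4,130)),("tray",(330,130)),("tile",(300,120)),("tile2",(150,130)),("shadow",(193,130))):
    print(nm,hsv[int(p[1]*S),int(p[0]*S)])
g=cv2.cvtColor(u,cv2.COLOR_RGB2GRAY)
sat=cv2.inRange(hsv,(0,0,60),(180,22,255))
cs=comps(sat,(150,100,200,160));rect(cs[0],.03,"slope?");
cs=comps(sat,(300,100,385,165));rect(cs[0],.014,"tray")
G=cv2.createCLAHE(2,(8,8)).apply(g)
for box in((108,160,150,195),(200,168,232,198)):
    x0,y0,x1,y1=[S*v for v in box]
    c=cv2.HoughCircles(G[y0:y1,x0:x1],cv2.HOUGH_GRADIENT,1.2,10,param1=100,param2=15,minRadius=34,maxRadius=46)
    if c is not None:
        for k in c[0][:4]:print("glass",nat(k[:2]+[x0,y0]),k[2]/S,np.round(ray("top",nat(k[:2]+[x0,y0]),.074),4))
```

```text
jar [0.4455 0.2479] dia 0.0631534680724144 px [172.         178.53572083]
jar [0.4407 0.0102] dia 0.04315115511417389 px [252.36842346 181.71710205]
rack [ 0.6059 -0.001 ] [0.1033 0.17  ] 10.65909481048584
[[0.5389999747276306, 0.0729999989271164], [0.5709999799728394, -0.09399999678134918], [0.671999990940094, -0.07500000298023224], [0.640999972820282, 0.09200000017881393]]
soap [ 0.4375 -0.1359] [0.0787 0.0479] 9.467361450195312
[[0.39500001072883606, -0.11900000274181366], [0.40299999713897705, -0.16599999368190765], [0.47999998927116394, -0.15299999713897705], [0.47200000286102295, -0.10599999874830246]]
slope [ 12  11 112]
tray [  9  12 154]
tile [ 17  40 187]
tile2 [ 17  40 179]
shadow [ 16  37 104]
slope? [0.6075 0.2529] [0.1349 0.0852] 14.64484977722168
[[0.531000018119812, 0.2770000100135803], [0.5529999732971191, 0.19499999284744263], [0.6830000281333923, 0.2290000021457672], [0.6620000004768372, 0.3109999895095825]]
tray [ 0.6053 -0.2673] [0.1425 0.2039] 7.993921756744385
[[0.5210000276565552, -0.17599999904632568], [0.5490000247955322, -0.3779999911785126], [0.6899999976158142, -0.3580000102519989], [0.6620000004768372, -0.15600000321865082]]
glass [124.27500153 177.47500038] 11.32 [[0.4471 0.391  0.074 ]]
glass [126.375      179.27500153] 10.99 [[0.4419 0.3845 0.074 ]]
glass [122.17500019 175.67500114] 8.68 [[0.4524 0.3975 0.074 ]]
glass [128.47500038 177.17500114] 10.0 [[0.4482 0.3785 0.074 ]]
glass [215.67500114 181.87500095] 9.67 [[0.438  0.1189 0.074 ]]
glass [217.47500038 183.67500114] 10.33 [[0.4327 0.1134 0.074 ]]
glass [221.67500114 183.37500095] 9.67 [[0.4338 0.101  0.074 ]]
glass [212.97500038 183.07500076] 9.01 [[0.4343 0.1268 0.074 ]]
```

Run:
```python
from h import *
a=np.load("top0.npy");crop(a,150,98,52,58,10,"pics/stand.png")
b=np.load("side0.npy");crop(b,235,120,70,55,10,"pics/stands.png")
crop(a,108,160,40,36,10,"pics/g1.png");crop(a,198,165,40,36,10,"pics/g2.png")
for n,l,z in (("top",[(123.1,177.4),(216.2,182.6)],.074),("side",[(203.6,122.8),(229.8,170.6)],.074)): print(n,np.round(ray(n,l,z),4).tolist())
for nm,z,l in (("feet",.003,[(131.1,179.1),(218.9,184.6)]),): print(np.round(ray("top",l,z),4).tolist())
```

```text
top [[0.4473, 0.3945, 0.074], [0.4358, 0.1173, 0.074]]
side [[0.4446, 0.3878, 0.074], [0.4317, 0.1157, 0.074]]
[[0.4496, 0.3961, 0.003], [0.4362, 0.1169, 0.003]]
```

View pics/stand.png

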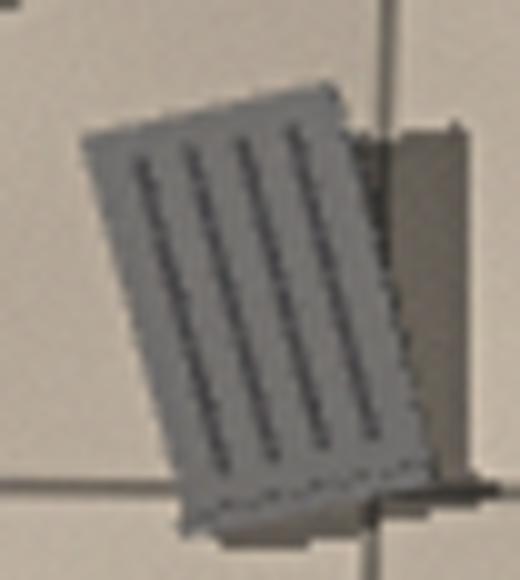

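View pics/stands.png

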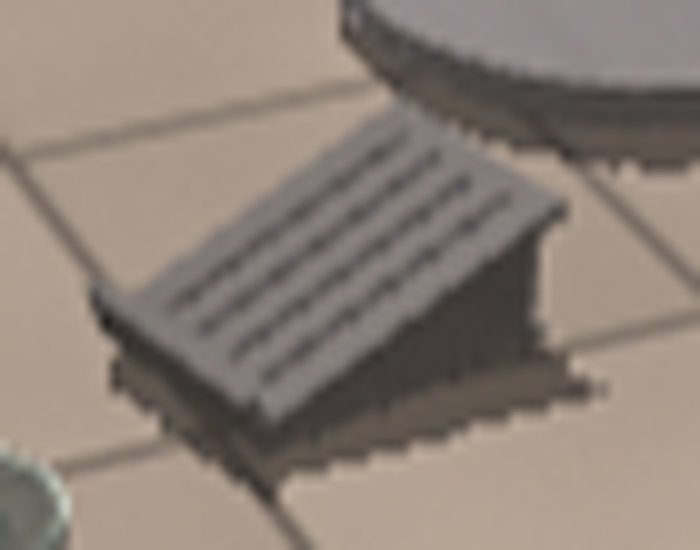

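View pics/g1.png

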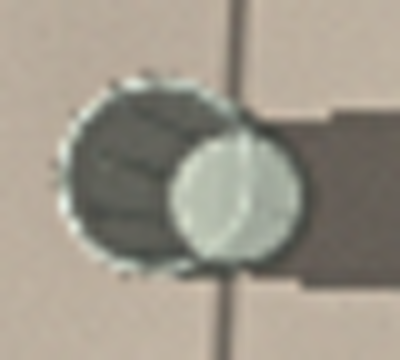

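View pics/g2.png

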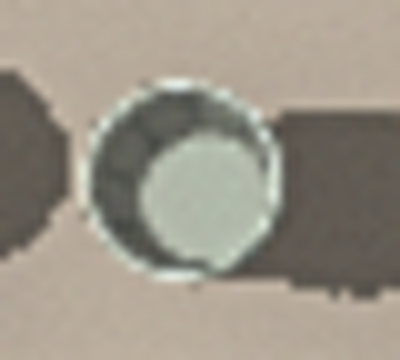

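Run:
```python
from h import *
n=lambda p:(np.array(p)+.5)/10-.5+[150,98]
t=ray("top",n([(82,138),(335,85)]),.051);l=ray("top",n([(185,532),(438,481)]),.0255)
print(t,l)
tm=t[:,:2].mean(0);lm=l[:,:2].mean(0);d=tm-lm;L=np.hypot(*d);print("len",L,"expect .124","yaw",np.degrees(np.arctan2(d[1],d[0])))
w=(t[0]-t[1]);print("w",np.linalg.norm(w),np.degrees(np.arctan2(-w[0],w[1])));w=(l[0]-l[1]);print("w",np.linalg.norm(w),np.degrees(np.arctan2(-w[0],w[1])))
ux=d/L;o1=tm-ux*.1141;o2=lm+ux*.0100;print("origin",o1,o2)
n2=lambda p:(np.array(p)+.5)/10-.5+[235,120]
t=ray("side",n2([(400,100),(565,208)]),.051);l=ray("side",n2([(95,285),(252,403)]),.0255)
tm=t[:,:2].mean(0);lm=l[:,:2].mean(0);d=tm-lm;L=np.hypot(*d);print("side len",L,np.degrees(np.arctan2(d[1],d[0])),tm-d/L*.1141,lm+d/L*.01, np.linalg.norm(t[0]-t[1]))
# soap in side, jars side check
b=np.load("side0.npy");hsv=cv2.cvtColor(b,cv2.COLOR_RGB2HSV)
m=cv2.inRange(hsv,(18,170,150),(30,255,255))
cs,_=cv2.findContours(m,cv2.RETR_EXTERNAL,cv2.CHAIN_APPROX_NONE)
for c in cs:
    if cv2.contourArea(c)>40:
        x,y,w,h=cv2.boundingRect(c);print((x,y,w,h))
```

```text
[[0.65544354 0.30500392 0.051     ]
 [0.67308693 0.22754211 0.051     ]] [[0.53804459 0.2758107  0.0255    ]
 [0.55525583 0.19711404 0.0255    ]]
len 0.12133411909054351 expect .124 yaw 14.222646427335244
w 0.07944571764449904 12.831299593212249
w 0.08055675534949938 12.336546523218287
origin [0.55366259 0.23823972] [0.55634369 0.23891928]
side len 0.11819559680194926 12.636949765844843 [0.54790711 0.23564339] [0.55366849 0.23693511] 0.08079055624970284
(239, 192, 18, 12)
(207, 139, 22, 11)
```

Run:
```python
from h import *
print("tcp px",proj("top",[[.222,.557,.23]]),proj("side",[[.222,.557,.23]]))
print("kettle base side",ray("side",[(124/1,126),(172,126),(148,133)],0))
# kettle knob triangulate: top (25,227), side(138,69)
def tri(p,q):
    A=[];B=[]
    for n,u in(("top",p),("side",q)):
        o=ray(n,u,.0)[0];c=ray(n,u,.3)[0];d=(c-o)/np.linalg.norm(c-o);M=np.eye(3)-np.outer(d,d);A.append(M);B.append(M@o)
    return np.linalg.solve(sum(A),sum(B))
print(tri((25,227),(138,69)))
print("katori",ray("top",(250+354/4-.5,100+340/4-.5),.03),"strainer",ray("top",(250+525/4-.5,100+343/4-.5),.02))
```

```text
tcp px [[ 30.51326559 259.66991735]] [[111.64010844  65.00396516]]
kettle base side [[0.21465417 0.6076083  0.        ]
 [0.37004441 0.54276689 0.        ]
 [0.28338607 0.52607329 0.        ]]
[0.30030751 0.60099103 0.1919058 ]
katori [[ 0.43949486 -0.25305408  0.03      ]] strainer [[ 0.44001537 -0.38783164  0.02      ]]
```

Emit:
send_rows(series="0.01 -0.03 0.03 0.05 0.0854;0.03 -0.06 0.04 0.12 0.0854;0.06 -0.09 0.04 0.2 0.0854;0.09 -0.12 0.03 0.28 0.0854;0.12 -0.145 0.02 0.34 0.0854;0.155 -0.16 0 0.38 0.0854;0.19 -0.164 -0.03 0.38 0.0854;0.225 -0.164 -0.05 0.38 0.0854;0.225 -0.164 -0.07 0.38 0.0854;0.225 -0.164 -0.07 0.38 0.0854")

```text
t: 1.1
tool_pos: [0.4462, 0.3907, 0.1569]
tool_rot: [[0.001, 1.0, -0.005], [1.0, -0.001, -0.006], [-0.006, -0.005, -1.0]]
contact_force: [-1.4, 0.1, -0.2]
grip_width: 0.0856
```

Run:
```python
from h import *
s=robot.observe();print(np.round(s["tool_pos"],4),np.round(s["tool_rot"],3).tolist(),np.round(s["q"],2),s["grip_width"])
for n in("top","side"):
    im=robot.read_camera(n);np.save(n+"1.npy",im)
    p=proj(n,[[.447,.393,.06]])[0].astype(int);crop(im,max(p[0]-60,0),p[1]-60,120,110,4,f"pics/{n}1.png")
```

```text
[0.4462 0.3907 0.1569] [[0.001, 1.0, -0.005], [1.0, -0.001, -0.006], [-0.006, -0.005, -1.0]] [ 0.72  0.35 -0.18  1.06 -0.    0.72] 0.08557606765130359
```

View pics/side1.png

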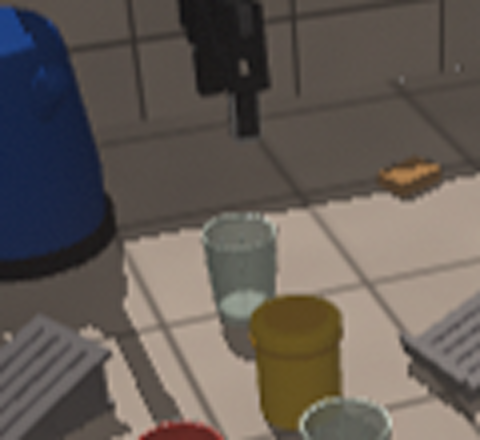

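View pics/top1.png

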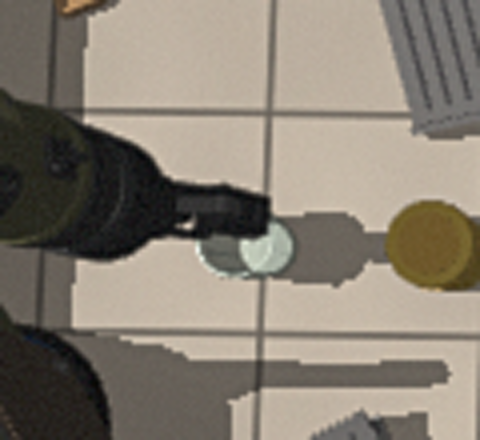

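The side view shows the fingers directly above the glass (crop col ≈243 vs glass ≈240); descend and grip.

Emit:
send_rows(series="0.002 0.003 -0.02 0 0.0854;0.002 0.003 -0.045 0 0.0854;0.002 0.003 -0.07 0 0.0854;0.002 0.003 -0.095 0 0.0854;0.002 0.003 -0.115 0 0.0854;0.002 0.003 -0.124 0 0.0854;0.002 0.003 -0.124 0 0.0854;0.002 0.003 -0.124 0 0.07;0.002 0.003 -0.124 0 0.065;0.002 0.003 -0.124 0 0.06")

```text
t: 2.2
tool_pos: [0.4495, 0.396, 0.0378]
tool_rot: [[-0.0, 1.0, 0.001], [1.0, 0.0, -0.001], [-0.001, 0.001, -1.0]]
contact_force: [-0.0, -0.7, 6.1]
grip_width: 0.0603
```

Emit:
send_rows(series="0 0 0 0 0.058;0 0 0 0 0.055;0 0 0 0 0.05;0 0 0 0 0.045;0 0 0 0 0.04;0 0 0 0 0.04;0 0 0 0 0.04;0 0 0 0 0.04;0 0 0.01 0 0.04;0 0 0.02 0 0.04")

```text
t: 3.2
tool_pos: [0.4488, 0.3955, 0.0578]
tool_rot: [[-0.0, 1.0, -0.001], [1.0, 0.0, -0.003], [-0.003, -0.001, -1.0]]
contact_force: [0.1, -0.2, -2.1]
grip_width: 0.058
```

Emit:
send_rows(series="0 0 0.02 0 0.04;0 0 0.045 0 0.04;0 0 0.07 0 0.04;0 0 0.09 0 0.04;0 0 0.1 0 0.04;0 0 0.1 0 0.04;0 0 0.1 0 0.04;0 0 0.1 0 0.04;0 0 0.1 0 0.04;0 0 0.1 0 0.04")

```text
t: 4.2
tool_pos: [0.4484, 0.3951, 0.1569]
tool_rot: [[-0.0, 1.0, -0.002], [1.0, 0.0, -0.004], [-0.004, -0.002, -1.0]]
contact_force: [-0.5, -0.6, -2.2]
grip_width: 0.0582
```

```bash
cat >> h.py <<'E'
def snap(tag,P,w=120,h=110,s=4,cams=("side","top")):
    o=robot.observe();print(np.round(o["t"],2),np.round(o["tool_pos"],4),np.round(o["contact_force"],1),round(float(o["grip_width"]),4))
    for n in cams:
        im=robot.read_camera(n);np.save(f"{n}_{tag}.npy",im)
        p=proj(n,[P])[0].astype(int);x=min(max(p[0]-w//2,0),512-w);y=min(max(p[1]-h//2,0),384-h);print(n,x,y);crop(im,x,y,w,h,s,f"pics/{n}_{tag}.png")
E
python3 - <<'E'
from h import *
snap("g1",[.448,.394,.13],cams=("side",))
E
```

```text
4.2 [0.4484 0.3951 0.1569] [-0.5 -0.6 -2.2] 0.0582
side 142 50
```

View pics/side_g1.png

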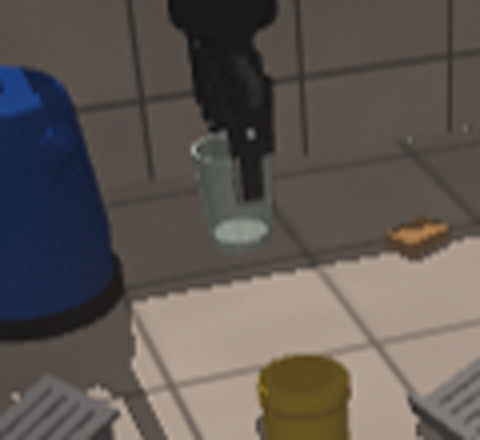

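Emit:
send_rows(series="0.005 -0.02 0 0 0.04;0.015 -0.06 0 0 0.04;0.025 -0.1 0 0 0.04;0.035 -0.14 0 0 0.04;0.045 -0.18 0 0.02 0.04;0.055 -0.22 0 0.04 0.04;0.065 -0.26 0 0.06 0.04;0.075 -0.3 0 0.08 0.04;0.085 -0.34 0 0.1 0.04;0.09 -0.37 0 0.12 0.04")

```text
t: 5.25
tool_pos: [0.5391, 0.0228, 0.1571]
tool_rot: [[-0.119, 0.993, -0.001], [0.993, 0.119, -0.004], [-0.004, -0.001, -1.0]]
contact_force: [0.8, 0.8, -1.2]
grip_width: 0.0582
```

Emit:
send_rows(series="0.01 -0.04 0 0 0.04;0.02 -0.08 0 0 0.04;0.03 -0.12 0 0 0.04;0.04 -0.16 0 0.02 0.04;0.05 -0.2 0 0.02 0.04;0.06 -0.24 0 0.02 0.04;0.065 -0.28 0 0.02 0.04;0.07 -0.31 0 0.02 0.04;0.073 -0.335 0 0.02 0.04;0.073 -0.335 0 0.02 0.04")

```text
t: 6.25
tool_pos: [0.612, -0.3156, 0.1564]
tool_rot: [[-0.136, 0.991, -0.001], [0.991, 0.136, -0.005], [-0.005, -0.002, -1.0]]
contact_force: [0.2, 0.0, -2.3]
grip_width: 0.058
```

Lower to just above the tray floor.

Emit:
send_rows(series="0 0 -0.02 0 0.04;0 0 -0.045 0 0.04;0 0 -0.07 0 0.04;0 0 -0.09 0 0.04;0 0 -0.1 0 0.04;0 0 -0.106 0 0.04;0 0 -0.109 0 0.04;0 0 -0.111 0 0.04;0 0 -0.112 0 0.04;0 0 -0.112 0 0.04")

```text
t: 7.25
tool_pos: [0.6123, -0.3158, 0.045]
tool_rot: [[-0.136, 0.991, -0.0], [0.991, 0.136, -0.005], [-0.005, -0.001, -1.0]]
contact_force: [0.4, 0.4, -1.3]
grip_width: 0.058
```

Run:
```python
from h import *
snap("g1p",[.612,-.315,.04],cams=("side",))
```

```text
7.25 [ 0.6123 -0.3158  0.045 ] [ 0.4  0.4 -1.3] 0.058
side 334 228
```

View pics/side_g1p.png

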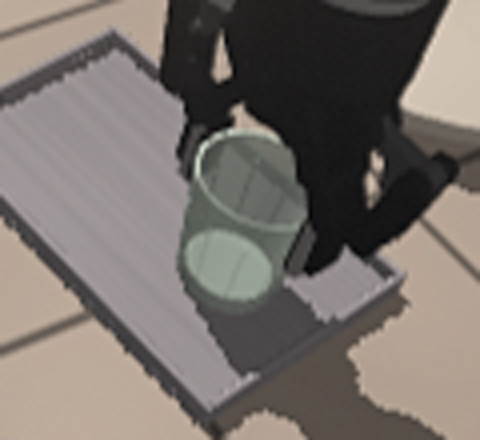

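Emit:
send_rows(series="0 0 -0.001 0 0.04;0 0 -0.002 0 0.04;0 0 -0.003 0 0.04;0 0 -0.004 0 0.04;0 0 -0.004 0 0.04;0 0 -0.004 0 0.057;0 0 -0.004 0 0.059;0 0 -0.004 0 0.062;0 0 -0.004 0 0.066;0 0 -0.004 0 0.072")

```text
t: 8.3
tool_pos: [0.6121, -0.3158, 0.0406]
tool_rot: [[-0.136, 0.991, -0.001], [0.991, 0.136, -0.005], [-0.005, -0.001, -1.0]]
contact_force: [-0.5, 0.6, -0.3]
grip_width: 0.0719
```

Emit:
send_rows(series="0 0 0 0 0.072;0 0 0 0 0.072;0 0 0.015 0 0.072;0 0 0.04 0 0.075;0 0 0.07 0 0.08;0 0 0.09 0 0.085;0 0 0.11 0 0.085;0 0 0.11 0 0.085;0 0 0.11 0 0.085;0 0 0.11 0 0.085")

```text
t: 9.3
tool_pos: [0.6115, -0.3155, 0.1498]
tool_rot: [[-0.136, 0.991, -0.002], [0.991, 0.136, -0.005], [-0.004, -0.002, -1.0]]
contact_force: [-0.2, -1.2, -0.3]
grip_width: 0.0849
```

Run:
```python
from h import *
snap("g1q",[.612,-.315,.04],cams=("side",))
```

```text
9.3 [ 0.6115 -0.3155  0.1498] [-0.2 -1.2 -0.3] 0.0849
side 334 228
```

View pics/side_g1q.png

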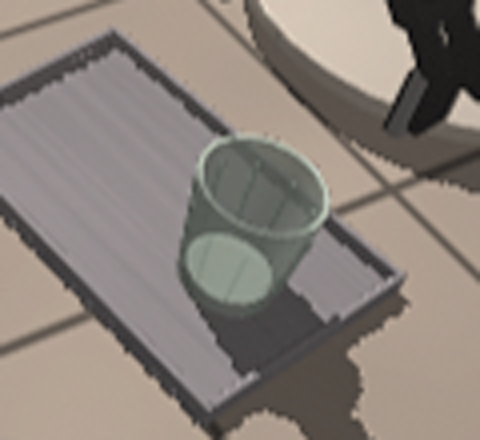

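Emit:
send_rows(series="-0.01 0.02 0 0 0.085;-0.03 0.06 0 0 0.085;-0.05 0.1 0 0 0.085;-0.065 0.14 0 0 0.085;-0.08 0.18 0 0 0.085;-0.095 0.22 0 0 0.085;-0.11 0.265 0 0 0.085;-0.125 0.31 0 0 0.085;-0.14 0.35 0 0 0.085;-0.155 0.39 0 0 0.085")

```text
t: 10.35
tool_pos: [0.4547, 0.0761, 0.1486]
tool_rot: [[-0.136, 0.991, -0.004], [0.991, 0.136, -0.004], [-0.004, -0.004, -1.0]]
contact_force: [0.9, 0.3, 0.5]
grip_width: 0.085
```

Emit:
send_rows(series="-0.01 0.02 0 0 0.085;-0.018 0.04 0 0 0.085;-0.021 0.043 0 0 0.085;-0.021 0.043 -0.02 0 0.085;-0.021 0.043 -0.045 0 0.085;-0.021 0.043 -0.07 0 0.085;-0.021 0.043 -0.09 0 0.085;-0.021 0.043 -0.106 0 0.085;-0.021 0.043 -0.116 0 0.085;-0.021 0.043 -0.12 0 0.085")

```text
t: 11.35
tool_pos: [0.433, 0.1183, 0.0275]
tool_rot: [[-0.135, 0.991, -0.006], [0.991, 0.135, -0.005], [-0.004, -0.006, -1.0]]
contact_force: [0.3, 0.5, 0.6]
grip_width: 0.0852
```

Emit:
send_rows(series="0.003 -0.001 0.001 0 0.085;0.003 -0.001 0.001 0 0.075;0.003 -0.001 0.001 0 0.07;0.003 -0.001 0.001 0 0.066;0.003 -0.001 0.001 0 0.062;0.003 -0.001 0.001 0 0.059;0.003 -0.001 0.001 0 0.056;0.003 -0.001 0.001 0 0.05;0.003 -0.001 0.001 0 0.04;0.003 -0.001 0.001 0 0.04")

```text
t: 12.35
tool_pos: [0.4368, 0.1178, 0.0296]
tool_rot: [[-0.135, 0.991, -0.004], [0.991, 0.135, -0.004], [-0.004, -0.004, -1.0]]
contact_force: [-1.3, 1.1, 9.8]
grip_width: 0.0574
```

Emit:
send_rows(series="0 0 0 0 0.04;0 0 0.005 0 0.04;0 0 0.015 0 0.04;0 0 0.04 0 0.04;0 0 0.07 0 0.04;0 0 0.1 0 0.04;0 0 0.12 0 0.04;0 0 0.13 0 0.04;0 0 0.13 0 0.04;0 0 0.13 0 0.04")

```text
t: 13.35
tool_pos: [0.4364, 0.1177, 0.1589]
tool_rot: [[-0.135, 0.991, -0.005], [0.991, 0.135, -0.005], [-0.004, -0.005, -1.0]]
contact_force: [0.2, -0.3, -1.1]
grip_width: 0.0583
```

Run:
```python
from h import *
snap("g2",[.436,.117,.13],cams=("side",))
```

```text
13.35 [0.4364 0.1177 0.1589] [ 0.2 -0.3 -1.1] 0.0583
side 170 96
```

View pics/side_g2.png

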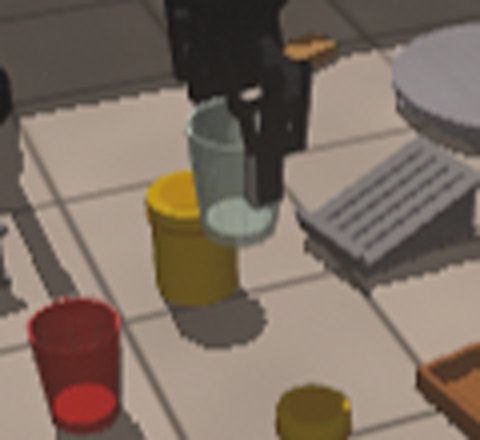

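Emit:
send_rows(series="0.01 -0.02 0 0 0.04;0.03 -0.06 0 0 0.04;0.05 -0.1 0 0 0.04;0.07 -0.14 0 0 0.04;0.09 -0.18 0 0 0.04;0.11 -0.22 0 0 0.04;0.13 -0.26 0 0 0.04;0.145 -0.295 0 0 0.04;0.155 -0.32 0 0 0.04;0.162 -0.337 0 0 0.04")

```text
t: 14.4
tool_pos: [0.5975, -0.2213, 0.1561]
tool_rot: [[-0.133, 0.991, -0.009], [0.991, 0.133, -0.004], [-0.003, -0.009, -1.0]]
contact_force: [-0.0, -0.1, -1.5]
grip_width: 0.0574
```

Emit:
send_rows(series="0 0 -0.01 0 0.04;0 0 -0.035 0 0.04;0 0 -0.06 0 0.04;0 0 -0.08 0 0.04;0 0 -0.095 0 0.04;0 0 -0.105 0 0.04;0 0 -0.11 0 0.04;0 0 -0.113 0 0.04;0 0 -0.114 0 0.04;0 0 -0.114 0 0.04")

```text
t: 15.4
tool_pos: [0.5981, -0.2215, 0.0428]
tool_rot: [[-0.134, 0.991, -0.007], [0.991, 0.133, -0.005], [-0.004, -0.008, -1.0]]
contact_force: [-0.6, 0.9, -1.0]
grip_width: 0.0577
```

Run:
```python
from h import *
snap("g2p",[.6,-.22,.04],cams=("side",))
```

```text
15.4 [ 0.5981 -0.2215  0.0428] [-0.6  0.9 -1. ] 0.0577
side 299 196
```

View pics/side_g2p.png

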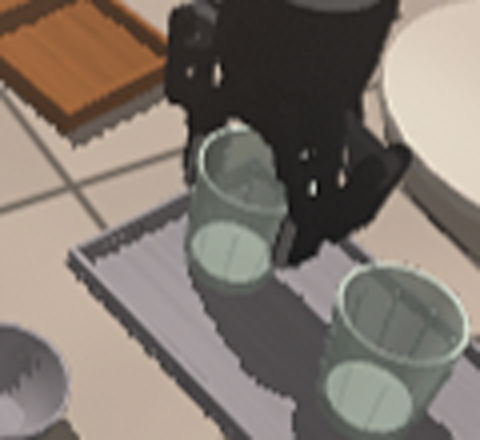

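Emit:
send_rows(series="0 0 -0.002 0 0.04;0 0 -0.004 0 0.04;0 0 -0.006 0 0.04;0 0 -0.007 0 0.04;0 0 -0.008 0 0.04;0 0 -0.008 0 0.04;0 0 -0.008 0 0.04;0 0 -0.008 0 0.04;0 0 -0.008 0 0.04;0 0 -0.008 0 0.04")

```text
t: 16.45
tool_pos: [0.5981, -0.2215, 0.035]
tool_rot: [[-0.134, 0.991, -0.007], [0.991, 0.133, -0.005], [-0.004, -0.008, -1.0]]
contact_force: [-0.2, 1.2, -0.6]
grip_width: 0.0575
```

Emit:
send_rows(series="0 0 -0.001 0 0.04;0 0 -0.002 0 0.04;0 0 -0.002 0 0.04;0 0 -0.002 0 0.04;0 0 -0.002 0 0.056;0 0 -0.002 0 0.058;0 0 -0.002 0 0.06;0 0 -0.002 0 0.064;0 0 -0.002 0 0.068;0 0 -0.002 0 0.07")

```text
t: 17.45
tool_pos: [0.5979, -0.2216, 0.0327]
tool_rot: [[-0.133, 0.991, -0.008], [0.991, 0.133, -0.004], [-0.003, -0.008, -1.0]]
contact_force: [-0.3, -0.4, -0.0]
grip_width: 0.07
```

Emit:
send_rows(series="0 0 0 0 0.07;0 0 0 0 0.07;0 0 0.015 0 0.07;0 0 0.04 0 0.07;0 0 0.07 0 0.075;0 0 0.09 0 0.085;0 0 0.11 0 0.085;0 0 0.12 0 0.085;0 0 0.12 0 0.085;0 0 0.12 0 0.085")

```text
t: 18.45
tool_pos: [0.5977, -0.2215, 0.1524]
tool_rot: [[-0.133, 0.991, -0.008], [0.991, 0.133, -0.004], [-0.003, -0.008, -1.0]]
contact_force: [-1.0, -0.6, -0.8]
grip_width: 0.0854
```

Run:
```python
from h import *
snap("g2q",[.6,-.24,.04],cams=("side",))
```

```text
18.45 [ 0.5977 -0.2215  0.1524] [-1.  -0.6 -0.8] 0.0854
side 305 203
```

View pics/side_g2q.png

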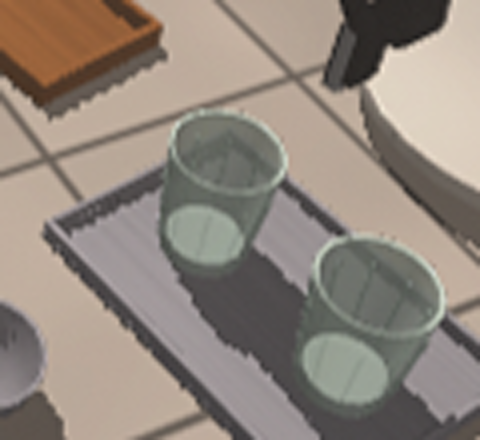

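Emit:
send_rows(series="-0.02 0.03 0 0 0.085;-0.045 0.065 0 0 0.085;-0.07 0.1 0 0 0.085;-0.095 0.14 0 0 0.085;-0.12 0.175 0 0 0.085;-0.14 0.205 0 0 0.085;-0.15 0.225 0 0 0.085;-0.157 0.232 -0.01 0 0.085;-0.157 0.232 -0.02 0 0.085;-0.157 0.232 -0.03 0 0.085")

```text
t: 19.5
tool_pos: [0.4402, 0.0101, 0.1203]
tool_rot: [[-0.133, 0.991, -0.01], [0.991, 0.133, -0.005], [-0.003, -0.01, -1.0]]
contact_force: [-0.5, -1.0, -0.1]
grip_width: 0.0851
```

Run:
```python
from h import *
snap("j",[.44,.01,.06])
```

```text
19.5 [0.4402 0.0101 0.1203] [-0.5 -1.  -0.1] 0.0851
side 188 143
top 192 127
```

View pics/side_j.png

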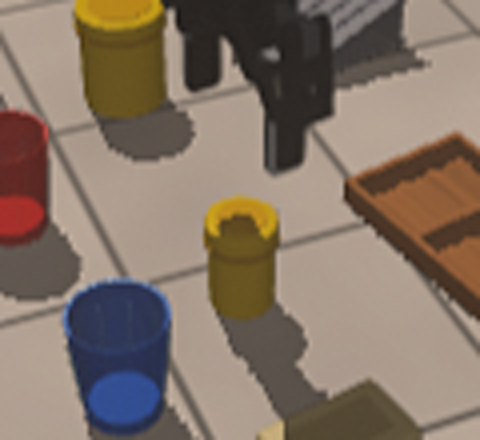

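View pics/top_j.png

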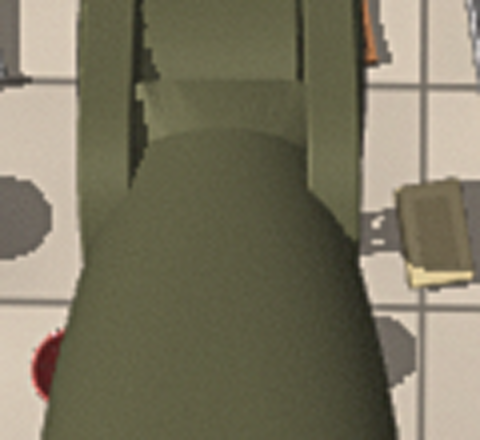

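Emit:
send_rows(series="0 0 -0.02 0 0.085;0 0 -0.045 0 0.085;0 0 -0.07 0 0.085;0 0 -0.09 0 0.085;0 0 -0.1 0 0.085;0 0 -0.103 0 0.075;0 0 -0.103 0 0.065;0 0 -0.103 0 0.055;0 0 -0.103 0 0.05;0 0 -0.103 0 0.045")

```text
t: 20.6
tool_pos: [0.4403, 0.0099, 0.0175]
tool_rot: [[-0.132, 0.991, -0.01], [0.991, 0.132, -0.004], [-0.003, -0.011, -1.0]]
contact_force: [-0.6, 0.2, 3.3]
grip_width: 0.0451
```

Emit:
send_rows(series="0 0 0 0 0.042;0 0 0 0 0.04;0 0 0 0 0.03;0 0 0 0 0.03;0 0 0 0 0.03;0 0 0.01 0 0.03;0 0 0.03 0 0.03;0 0 0.06 0 0.03;0 0 0.09 0 0.03;0 0 0.11 0 0.03")

```text
t: 21.6
tool_pos: [0.4403, 0.0099, 0.1295]
tool_rot: [[-0.132, 0.991, -0.01], [0.991, 0.132, -0.004], [-0.003, -0.01, -1.0]]
contact_force: [1.2, 1.1, -1.8]
grip_width: 0.044
```

Run:
```python
from h import *
snap("j2",[.44,.01,.1],cams=("side",))
```

```text
21.6 [0.4403 0.0099 0.1295] [ 1.2  1.1 -1.8] 0.044
side 188 130
```

View pics/side_j2.png

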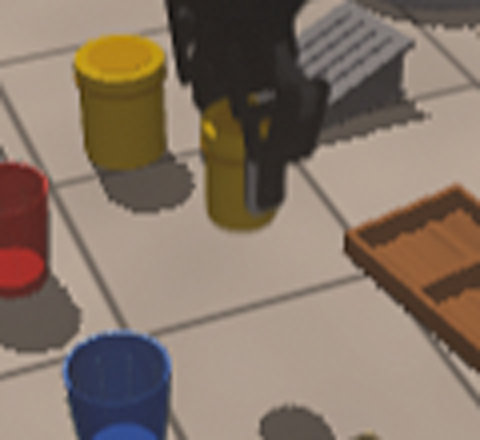

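Emit:
send_rows(series="0.02 0.005 0 0 0.03;0.05 0.01 0 0 0.03;0.08 0.02 0 0.02 0.03;0.11 0.028 0 0.04 0.03;0.135 0.034 0 0.05 0.03;0.15 0.036 0 0.05 0.03;0.157 0.036 0 0.05 0.03;0.157 0.036 0 0.05 0.03;0.157 0.036 -0.02 0.05 0.03;0.157 0.036 -0.04 0.05 0.03")

```text
t: 22.65
tool_pos: [0.5984, 0.0456, 0.092]
tool_rot: [[-0.181, 0.983, -0.005], [0.983, 0.181, -0.005], [-0.004, -0.006, -1.0]]
contact_force: [-0.3, -0.5, -1.8]
grip_width: 0.0436
```

Emit:
send_rows(series="0 0 -0.02 0 0.03;0 0 -0.04 0 0.03;0 0 -0.05 0 0.03;0 0 -0.057 0 0.03;0 0 -0.06 0 0.03;0 0 -0.062 0 0.03;0 0 -0.062 0 0.03;0 0 -0.062 0 0.03;0 0 -0.062 0 0.03;0 0 -0.062 0 0.03")

```text
t: 23.65
tool_pos: [0.5987, 0.0457, 0.0303]
tool_rot: [[-0.181, 0.983, -0.005], [0.983, 0.181, -0.004], [-0.004, -0.005, -1.0]]
contact_force: [0.2, 0.0, -1.8]
grip_width: 0.0437
```

Run:
```python
from h import *
snap("j3",[.6,.02,.03],cams=("side",))
```

```text
23.65 [0.5987 0.0457 0.0303] [ 0.2  0.  -1.8] 0.0437
side 243 134
```

View pics/side_j3.png

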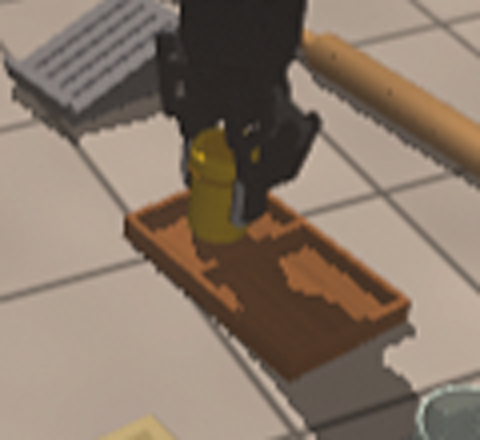

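Emit:
send_rows(series="0 0 -0.002 0 0.03;0 0 -0.004 0 0.03;0 0 -0.006 0 0.03;0 0 -0.007 0 0.03;0 0 -0.007 0 0.03;0 0 -0.007 0 0.043;0 0 -0.007 0 0.045;0 0 -0.007 0 0.048;0 0 -0.007 0 0.052;0 0 -0.007 0 0.058")

```text
t: 24.7
tool_pos: [0.5988, 0.0457, 0.0234]
tool_rot: [[-0.181, 0.983, -0.004], [0.983, 0.181, -0.004], [-0.004, -0.005, -1.0]]
contact_force: [-1.1, 0.2, 0.7]
grip_width: 0.058
```

Emit:
send_rows(series="0 0 0 0 0.062;0 0 0 0 0.062;0 0 0.015 0 0.062;0 0 0.04 0 0.062;0 0 0.07 0 0.07;0 0 0.09 0 0.085;0 0 0.12 0 0.085;0 0 0.14 0 0.085;0 0 0.14 0 0.085;0 0 0.14 0 0.085")

```text
t: 25.7
tool_pos: [0.5989, 0.0457, 0.1634]
tool_rot: [[-0.181, 0.983, -0.004], [0.983, 0.181, -0.004], [-0.004, -0.005, -1.0]]
contact_force: [-0.7, -0.3, -1.3]
grip_width: 0.0846
```

Run:
```python
from h import *
snap("j4",[.6,.02,.03],cams=("side",))
```

```text
25.7 [0.5989 0.0457 0.1634] [-0.7 -0.3 -1.3] 0.0846
side 243 134
```

View pics/side_j4.png

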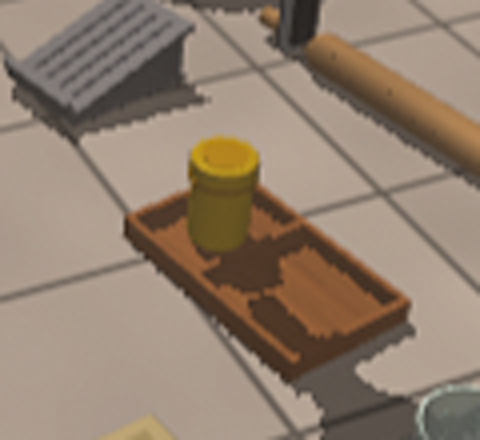

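Emit:
send_rows(series="-0.02 0.025 0 0 0.085;-0.045 0.06 0 0 0.085;-0.07 0.095 0 0 0.085;-0.095 0.125 0 0 0.085;-0.12 0.155 0 0 0.085;-0.14 0.185 0 0 0.085;-0.15 0.198 0 0 0.085;-0.153 0.202 -0.01 0 0.085;-0.153 0.202 -0.02 0 0.085;-0.153 0.202 -0.03 0 0.085")

```text
t: 26.75
tool_pos: [0.445, 0.2466, 0.1306]
tool_rot: [[-0.181, 0.984, -0.007], [0.984, 0.181, -0.006], [-0.004, -0.008, -1.0]]
contact_force: [0.0, 0.0, 0.1]
grip_width: 0.085
```

Run:
```python
from h import *
snap("b",[.445,.248,.08],cams=("side",))
```

```text
26.75 [0.445  0.2466 0.1306] [0.  0.  0.1] 0.085
side 158 87
```

View pics/side_b.png

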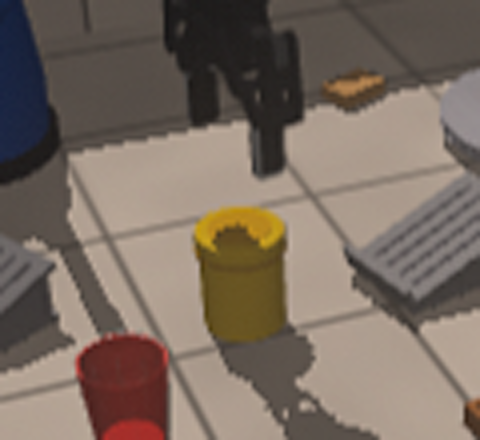

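Emit:
send_rows(series="0 0.001 -0.02 0 0.085;0 0.001 -0.04 0 0.085;0 0.001 -0.06 0 0.085;0 0.001 -0.08 0 0.085;0 0.001 -0.095 0 0.085;0 0.001 -0.1 0 0.085;0 0.001 -0.1 0 0.075;0 0.001 -0.1 0 0.07;0 0.001 -0.1 0 0.066;0 0.001 -0.1 0 0.064")

```text
t: 27.8
tool_pos: [0.4453, 0.2476, 0.0303]
tool_rot: [[-0.18, 0.984, -0.007], [0.984, 0.18, -0.005], [-0.004, -0.008, -1.0]]
contact_force: [-1.1, 1.6, 5.1]
grip_width: 0.0645
```

Emit:
send_rows(series="0 0 0 0 0.06;0 0 0 0 0.055;0 0 0 0 0.05;0 0 0 0 0.05;0 0 0 0 0.05;0 0 0.01 0 0.05;0 0 0.03 0 0.05;0 0 0.06 0 0.05;0 0 0.09 0 0.05;0 0 0.12 0 0.05")

```text
t: 28.8
tool_pos: [0.4447, 0.2474, 0.1516]
tool_rot: [[-0.18, 0.984, -0.008], [0.984, 0.18, -0.006], [-0.004, -0.009, -1.0]]
contact_force: [1.3, 0.1, -1.7]
grip_width: 0.0641
```

Run:
```python
from h import *
snap("b2",[.445,.248,.1],cams=("side",))
```

```text
28.8 [0.4447 0.2474 0.1516] [ 1.3  0.1 -1.7] 0.0641
side 157 81
```

View pics/side_b2.png

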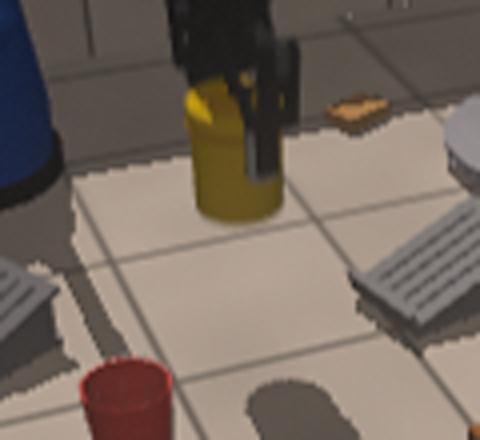

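Run:
```python
from h import *
print(ray("side",[(309.6,198.8)],.018))
```

```text
[[ 0.6038614  -0.00733371  0.018     ]]
```

Emit:
send_rows(series="0.01 -0.02 0.005 0 0.05;0.03 -0.06 0.01 0 0.05;0.055 -0.1 0.01 0 0.05;0.08 -0.14 0.01 0 0.05;0.105 -0.18 0.01 0 0.05;0.13 -0.22 0.01 0 0.05;0.15 -0.255 0.01 0 0.05;0.16 -0.275 0.01 0 0.05;0.168 -0.284 0.01 0 0.05;0.168 -0.284 0 0 0.05")

```text
t: 29.85
tool_pos: [0.6168, -0.0361, 0.1574]
tool_rot: [[-0.179, 0.984, 0.001], [0.984, 0.179, -0.002], [-0.002, 0.0, -1.0]]
contact_force: [0.7, -0.2, -0.8]
grip_width: 0.0642
```

Emit:
send_rows(series="0 0 -0.02 0 0.05;0 0 -0.045 0 0.05;0 0 -0.07 0 0.05;0 0 -0.09 0 0.05;0 0 -0.1 0 0.05;0 0 -0.105 0 0.05;0 0 -0.108 0 0.05;0 0 -0.108 0 0.05;0 0 -0.108 0 0.05;0 0 -0.108 0 0.05")

```text
t: 30.85
tool_pos: [0.6175, -0.0361, 0.0503]
tool_rot: [[-0.179, 0.984, 0.002], [0.984, 0.179, -0.002], [-0.003, 0.002, -1.0]]
contact_force: [1.4, -0.7, -1.6]
grip_width: 0.064
```

Run:
```python
from h import *
snap("b3",[.6,.0,.03],cams=("side",))
```

```text
30.85 [ 0.6175 -0.0361  0.0503] [ 1.4 -0.7 -1.6] 0.064
side 247 138
```

View pics/side_b3.png

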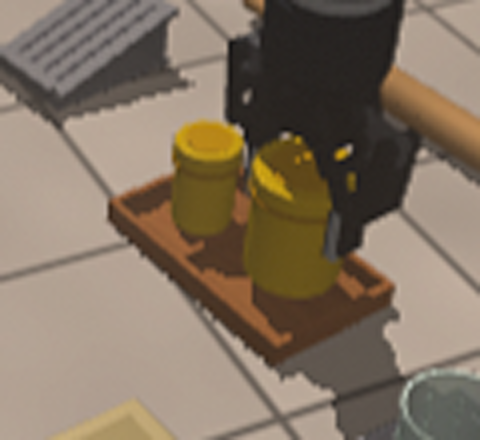

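Emit:
send_rows(series="-0.003 0 -0.002 0 0.05;-0.005 0 -0.005 0 0.05;-0.005 0 -0.008 0 0.05;-0.005 0 -0.011 0 0.05;-0.005 0 -0.013 0 0.05;-0.005 0 -0.014 0 0.05;-0.005 0 -0.015 0 0.05;-0.005 0 -0.015 0 0.05;-0.005 0 -0.015 0 0.05;-0.005 0 -0.015 0 0.05")

```text
t: 31.9
tool_pos: [0.6127, -0.036, 0.0356]
tool_rot: [[-0.179, 0.984, 0.003], [0.984, 0.179, -0.002], [-0.003, 0.002, -1.0]]
contact_force: [-0.8, 1.1, 3.1]
grip_width: 0.0638
```

Emit:
send_rows(series="0 0 0 0 0.062;0 0 0 0 0.064;0 0 0 0 0.066;0 0 0 0 0.068;0 0 0 0 0.07;0 0 0 0 0.073;0 0 0 0 0.075;0 0 0 0 0.075;0 0 0.005 0 0.075;0 0 0.015 0 0.075")

```text
t: 32.9
tool_pos: [0.612, -0.036, 0.0504]
tool_rot: [[-0.179, 0.984, 0.001], [0.984, 0.179, -0.002], [-0.002, 0.001, -1.0]]
contact_force: [0.1, 0.4, 0.4]
grip_width: 0.075
```

Run:
```python
from h import *
snap("b4",[.6,.0,.03],cams=("side",))
```

```text
32.9 [ 0.612  -0.036   0.0504] [0.1 0.4 0.4] 0.075
side 247 138
```

View pics/side_b4.png

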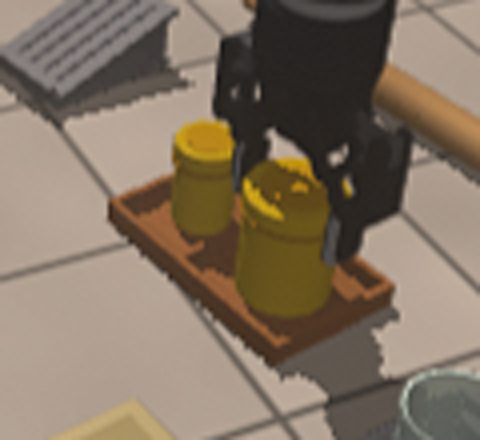

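Emit:
send_rows(series="0 0 0.02 0 0.075;0 0 0.05 0 0.08;0 0 0.08 0 0.085;0 0 0.1 0 0.085;-0.03 -0.02 0.1 0 0.085;-0.065 -0.04 0.1 0 0.085;-0.1 -0.06 0.1 0 0.085;-0.135 -0.08 0.1 0 0.085;-0.16 -0.095 0.08 0 0.085;-0.174 -0.1 0.06 0 0.085")

```text
t: 33.95
tool_pos: [0.4385, -0.1374, 0.1137]
tool_rot: [[-0.177, 0.984, 0.007], [0.984, 0.177, -0.004], [-0.005, 0.006, -1.0]]
contact_force: [0.2, -0.2, -0.0]
grip_width: 0.0844
```

Run:
```python
from h import *
snap("s",[.4375,-.136,.03],cams=("side",))
```

```text
33.95 [ 0.4385 -0.1374  0.1137] [ 0.2 -0.2 -0. ] 0.0844
side 213 194
```

View pics/side_s.png

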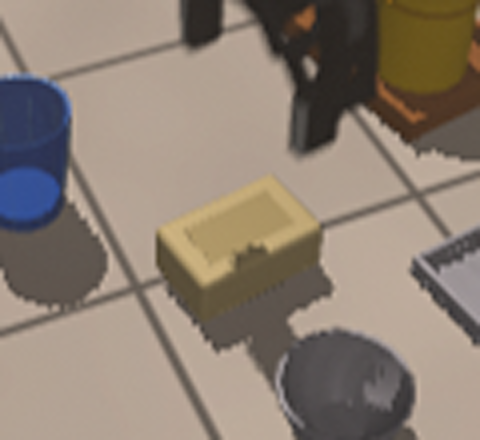

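Emit:
send_rows(series="-0.001 0.001 -0.02 0 0.085;-0.001 0.001 -0.045 0 0.085;-0.001 0.001 -0.07 0 0.085;-0.001 0.001 -0.09 0 0.085;-0.001 0.001 -0.103 0 0.085;-0.001 0.001 -0.109 0 0.085;-0.001 0.001 -0.111 0 0.085;-0.001 0.001 -0.111 0 0.075;-0.001 0.001 -0.111 0 0.065;-0.001 0.001 -0.111 0 0.056")

```text
t: 35.0
tool_pos: [0.4343, -0.1358, -0.0001]
tool_rot: [[-0.177, 0.984, 0.001], [0.984, 0.177, -0.002], [-0.003, 0.001, -1.0]]
contact_force: [-0.2, 0.2, -0.4]
grip_width: 0.0562
```

Emit:
send_rows(series="0 0 0 0 0.05;0 0 0 0 0.045;0 0 0 0 0.04;0 0 0 0 0.04;0 0 0 0 0.04;0 0 0.01 0 0.04;0 0 0.03 0 0.04;0 0 0.06 0 0.04;0 0 0.09 0 0.04;0 0 0.12 0 0.04")

```text
t: 36.0
tool_pos: [0.4338, -0.1356, 0.1215]
tool_rot: [[-0.176, 0.984, 0.001], [0.984, 0.176, -0.002], [-0.002, 0.001, -1.0]]
contact_force: [0.9, -0.7, -1.7]
grip_width: 0.0489
```

Run:
```python
from h import *
snap("s2",[.4375,-.136,.11],cams=("side",))
```

```text
36.0 [ 0.4338 -0.1356  0.1215] [ 0.9 -0.7 -1.7] 0.0489
side 215 167
```

View pics/side_s2.png

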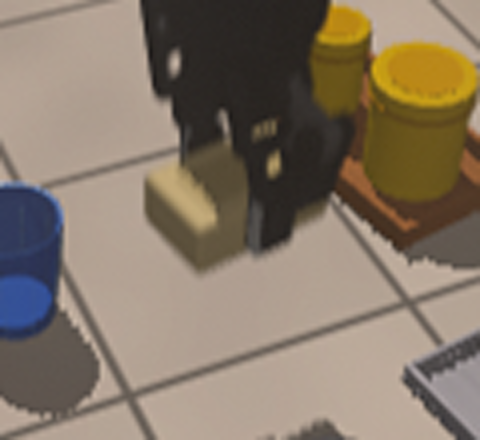

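Emit:
send_rows(series="0 0.01 0.02 0 0.04;0.01 0.03 0.04 0 0.04;0.02 0.06 0.05 0 0.04;0.035 0.1 0.05 0 0.04;0.05 0.14 0.05 0 0.04;0.065 0.18 0.05 0 0.04;0.08 0.22 0.05 0.02 0.04;0.095 0.26 0.05 0.04 0.04;0.11 0.3 0.05 0.05 0.04;0.125 0.33 0.05 0.05 0.04")

```text
t: 37.05
tool_pos: [0.5616, 0.196, 0.1764]
tool_rot: [[-0.227, 0.974, 0.007], [0.974, 0.227, -0.003], [-0.005, 0.006, -1.0]]
contact_force: [0.2, -1.0, -2.2]
grip_width: 0.0493
```

Emit:
send_rows(series="0.02 0.03 0 0 0.04;0.033 0.05 -0.01 0 0.04;0.033 0.052 -0.03 0 0.04;0.033 0.052 -0.05 0 0.04;0.033 0.052 -0.07 0 0.04;0.033 0.052 -0.08 0 0.04;0.033 0.052 -0.085 0 0.04;0.033 0.052 -0.085 0 0.04;0.033 0.052 -0.085 0 0.04;0.033 0.052 -0.085 0 0.04")

```text
t: 38.05
tool_pos: [0.5954, 0.2482, 0.0926]
tool_rot: [[-0.227, 0.974, 0.009], [0.974, 0.227, -0.003], [-0.005, 0.008, -1.0]]
contact_force: [-0.4, 0.1, -0.9]
grip_width: 0.0489
```

Run:
```python
from h import *
snap("s3",[.59,.247,.06])
print(robot.observe()["tool_rot"][0])
```

```text
38.05 [0.5954 0.2482 0.0926] [-0.4  0.1 -0.9] 0.0489
side 204 83
top 115 76
[-0.22708069  0.97383667  0.00874681]
```

View pics/side_s3.png

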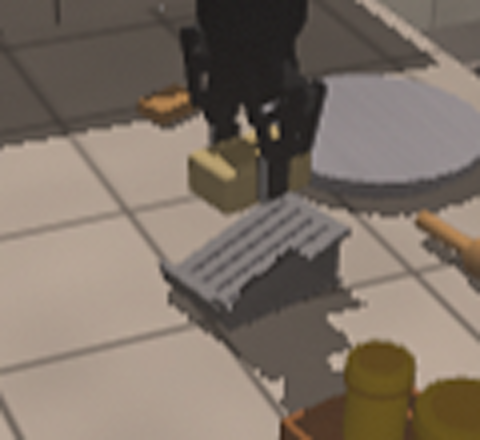

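View pics/top_s3.png

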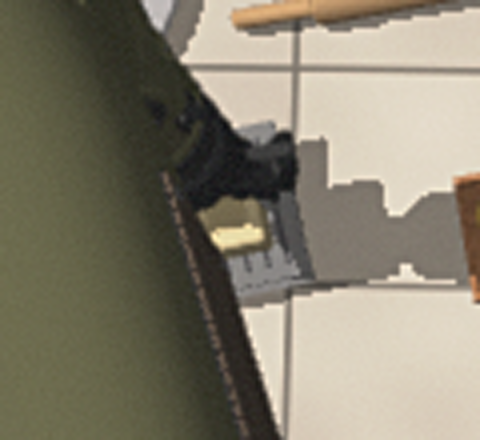

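Emit:
send_rows(series="-0.003 -0.001 -0.01 0 0.04;-0.003 -0.001 -0.02 0 0.04;-0.003 -0.001 -0.03 0 0.04;-0.003 -0.001 -0.036 0 0.04;-0.003 -0.001 -0.04 0 0.04;-0.003 -0.001 -0.042 0 0.04;-0.003 -0.001 -0.044 0 0.04;-0.003 -0.001 -0.044 0 0.04;-0.003 -0.001 -0.044 0 0.04;-0.003 -0.001 -0.044 0 0.04")

```text
t: 39.15
tool_pos: [0.5925, 0.2473, 0.0487]
tool_rot: [[-0.227, 0.974, 0.009], [0.974, 0.227, -0.002], [-0.005, 0.009, -1.0]]
contact_force: [-0.2, 0.6, -1.9]
grip_width: 0.0493
```

Run:
```python
from h import *
snap("s4",[.59,.247,.06],80,70,8)
print(robot.observe()["wrist_torque"])
```

```text
39.15 [0.5925 0.2473 0.0487] [-0.2  0.6 -1.9] 0.0493
side 224 103
top 135 96
[-0.05544533 -0.04672506 -0.00582919]
```

View pics/side_s4.png

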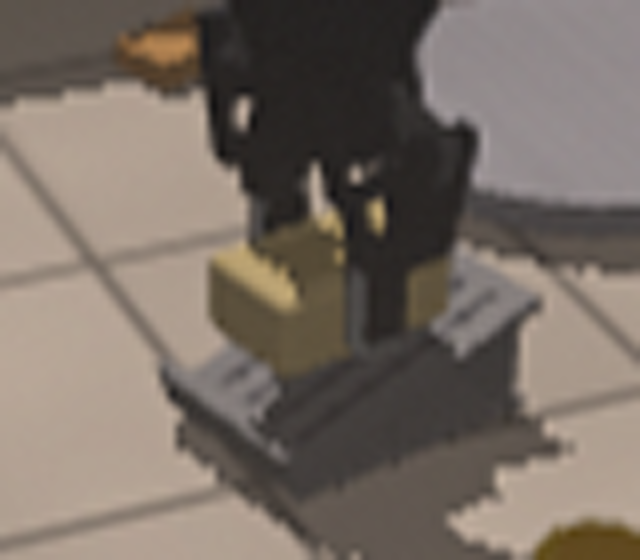

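View pics/top_s4.png

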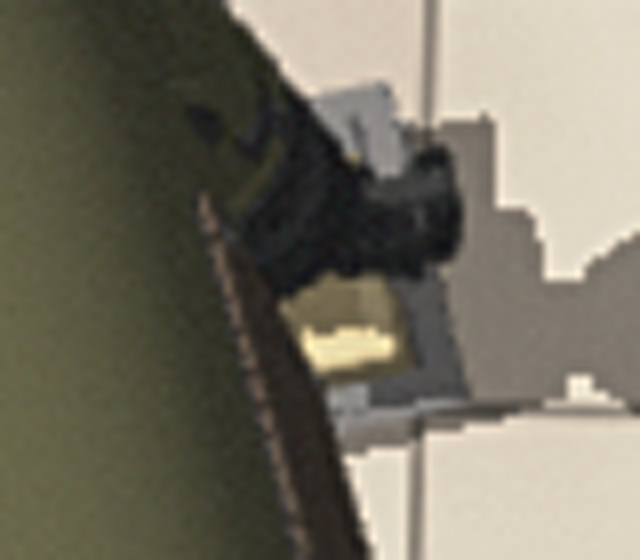

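Emit:
send_rows(series="0 0 -0.001 0 0.04;0 0 -0.002 0 0.04;0 0 -0.003 0 0.04;0 0 -0.004 0 0.04;0 0 -0.005 0 0.04;0 0 -0.006 0 0.04;0 0 -0.006 0 0.04;0 0 -0.006 0 0.04;0 0 -0.006 0 0.04;0 0 -0.006 0 0.04")

```text
t: 40.25
tool_pos: [0.5925, 0.2473, 0.0427]
tool_rot: [[-0.227, 0.974, 0.009], [0.974, 0.227, -0.002], [-0.004, 0.009, -1.0]]
contact_force: [0.3, 0.1, -1.6]
grip_width: 0.0493
```

Emit:
send_rows(series="0 0 -0.001 0 0.04;0 0 -0.001 0 0.04;0 0 -0.002 0 0.04;0 0 -0.002 0 0.04;0 0 -0.003 0 0.04;0 0 -0.003 0 0.04;0 0 -0.003 0 0.04;0 0 -0.003 0 0.04;0 0 -0.003 0 0.04;0 0 -0.003 0 0.04")

```text
t: 41.25
tool_pos: [0.5926, 0.2473, 0.0402]
tool_rot: [[-0.227, 0.974, 0.01], [0.974, 0.227, -0.002], [-0.004, 0.009, -1.0]]
contact_force: [-2.9, -1.0, 5.2]
grip_width: 0.0491
```

Emit:
send_rows(series="0 0 0 0 0.049;0 0 0 0 0.051;0 0 0 0 0.054;0 0 0 0 0.058;0 0 0 0 0.062;0 0 0 0 0.066;0 0 0 0 0.07;0 0 0 0 0.075;0 0 0 0 0.08;0 0 0 0 0.085")

```text
t: 42.25
tool_pos: [0.5926, 0.2473, 0.0402]
tool_rot: [[-0.227, 0.974, 0.01], [0.974, 0.227, -0.002], [-0.004, 0.009, -1.0]]
contact_force: [-0.4, -0.5, 0.0]
grip_width: 0.0851
```

Emit:
send_rows(series="0 0 0.01 0 0.085;0 0 0.03 0 0.085;0 0 0.06 0 0.085;0 0 0.09 0 0.085;0 -0.02 0.11 0 0.085;0 -0.06 0.12 0 0.085;0 -0.1 0.12 0 0.085;0 -0.14 0.12 0 0.085;0 -0.18 0.12 0 0.085;0 -0.22 0.12 0 0.085")

```text
t: 43.25
tool_pos: [0.5926, 0.0258, 0.1613]
tool_rot: [[-0.227, 0.974, 0.011], [0.974, 0.227, -0.002], [-0.005, 0.01, -1.0]]
contact_force: [0.1, 0.2, -0.6]
grip_width: 0.0849
```

Run:
```python
from h import *
snap("s5",[.59,.247,.04],80,70,8)
```

```text
43.25 [0.5926 0.0258 0.1613] [ 0.1  0.2 -0.6] 0.0849
side 224 109
top 136 98
```

View pics/side_s5.png

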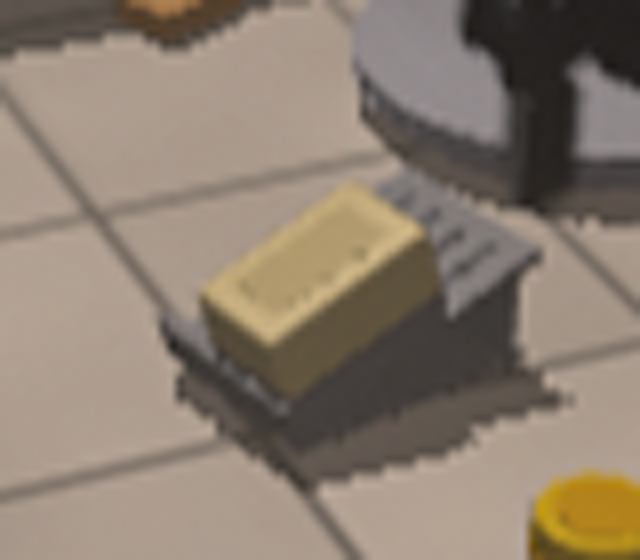

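View pics/top_s5.png

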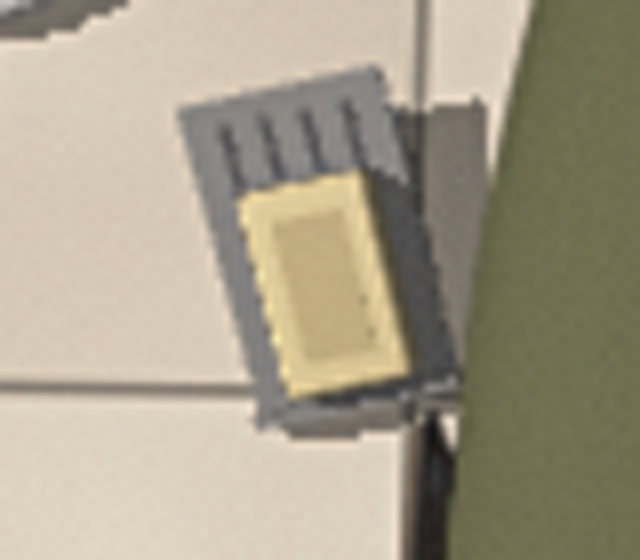

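Run:
```python
from h import *
a=np.radians(18);yw=np.radians(13.2)
ux=np.array([np.cos(yw)*np.cos(a),np.sin(yw)*np.cos(a),np.sin(a)]);uy=np.array([-np.sin(yw),np.cos(yw),0]);uz=np.cross(ux,uy)
O=np.array([.554,.238,.014])
def on(n,uv,h):
    p=ray(n,uv,0);T=cal(n)[1][:3,3];d=p-T
    t=((O+uz*h-T)@uz)/(d@uz);P=T+d*t[:,None]-O;return np.c_[P@ux,P@uy]
nt=lambda p:(np.array(p)+.5)/8-.5+[136,98]
ns=lambda p:(np.array(p)+.5)/8-.5+[224,109]
for n,f,c,pl in(("top",nt,[(240,198),(360,170),(411,375),(291,397)],[(180,107),(378,65)]),("side",ns,[(350,183),(430,236),(268,348),(201,296)],[(395,170),(543,250)])):
    r=on(n,f(c),.032);q=on(n,f(pl),0);print(n,np.round(r,4).tolist(),"ctr",r.mean(0));print("plate top",np.round(q,4).tolist())
    e=(r[0]+r[1]-r[2]-r[3]);print("yaw err",np.arctan2(e[1],e[0]),"len",np.linalg.norm(e)/2)
```

```text
top [[0.0831, 0.0214], [0.0838, -0.0249], [0.0051, -0.0244], [0.0066, 0.0222]] ctr [ 0.04465837 -0.00141594]
plate top [[0.1209, 0.0408], [0.1206, -0.0369]]
yaw err -0.008710258714378069 len 0.07759182612079588
side [[0.0766, 0.019], [0.0765, -0.0293], [0.0003, -0.026], [0.0011, 0.0171]] ctr [ 0.03863652 -0.00479118]
plate top [[0.1113, 0.0436], [0.1169, -0.0397]]
yaw err -0.008764201710758044 len 0.07585010922448936
```

The soap lies flat, centred and aligned, with its end about 4–5 mm off the ledge. I'll nudge it gently down to the ledge with shut fingers.

Emit:
send_rows(series="0.006 0.02 0 0 0.06;0.016 0.06 0 0 0.04;0.026 0.1 0 0 0.02;0.036 0.14 0 0 0;0.046 0.175 0 0 0;0.054 0.205 0 0 0;0.06 0.225 0 0 0;0.062 0.233 0 0 0;0.062 0.233 0 0 0;0.062 0.233 0 0 0")

```text
t: 44.35
tool_pos: [0.6542, 0.2553, 0.1614]
tool_rot: [[-0.222, 0.975, 0.01], [0.975, 0.222, -0.005], [-0.007, 0.009, -1.0]]
contact_force: [-0.4, -0.3, -0.3]
grip_width: -0.0001
```

Emit:
send_rows(series="0 0 -0.02 0 0;0 0 -0.04 0 0;0 0 -0.06 0 0;0 0 -0.075 0 0;0 0 -0.085 0 0;0 0 -0.092 0 0;0 0 -0.095 0 0;0 0 -0.095 0 0;0 0 -0.095 0 0;0 0 -0.095 0 0")

```text
t: 45.35
tool_pos: [0.6547, 0.2555, 0.0672]
tool_rot: [[-0.222, 0.975, 0.011], [0.975, 0.222, -0.004], [-0.007, 0.01, -1.0]]
contact_force: [0.3, -0.2, 0.0]
grip_width: 0.0001
```

Run:
```python
from h import *
snap("s6",[.62,.25,.06],80,70,8,cams=("side",))
```

```text
45.35 [0.6547 0.2555 0.0672] [ 0.3 -0.2  0. ] 0.0001
side 232 101
```

View pics/side_s6.png

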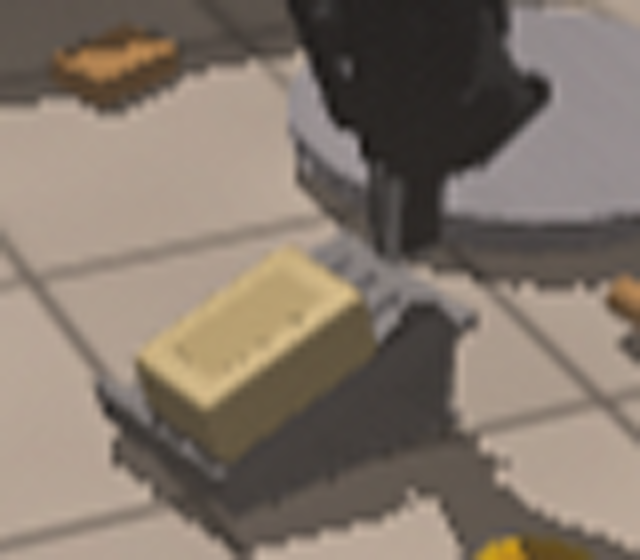

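Emit:
send_rows(series="0 0.002 -0.004 0 0;0 0.002 -0.008 0 0;0 0.002 -0.01 0 0;-0.003 0.001 -0.01 0 0;-0.006 0.001 -0.01 0 0;-0.009 0 -0.01 0 0;-0.011 0 -0.01 0 0;-0.012 0 -0.01 0 0;-0.012 0 -0.01 0 0;-0.012 0 -0.01 0 0")

```text
t: 46.4
tool_pos: [0.6428, 0.2556, 0.0573]
tool_rot: [[-0.222, 0.975, 0.012], [0.975, 0.222, -0.004], [-0.007, 0.01, -1.0]]
contact_force: [0.7, -0.5, 0.4]
grip_width: 0.0
```

Emit:
send_rows(series="-0.001 0 0 0 0;-0.002 0 0 0 0;-0.003 0 0 0 0;-0.004 0 0 0 0;-0.005 0 0 0 0;-0.006 0 0 0 0;-0.006 0 0 0 0;-0.006 0 0 0 0;-0.006 0 0 0 0;-0.006 0 0 0 0")

```text
t: 47.4
tool_pos: [0.6368, 0.2556, 0.0572]
tool_rot: [[-0.222, 0.975, 0.012], [0.975, 0.222, -0.004], [-0.007, 0.01, -1.0]]
contact_force: [-0.5, -0.4, 0.2]
grip_width: -0.0
```

Run:
```python
from h import *
snap("s7",[.62,.25,.06],80,70,8,cams=("side",))
```

```text
47.4 [0.6368 0.2556 0.0572] [-0.5 -0.4  0.2] -0.0
side 232 101
```

View pics/side_s7.png

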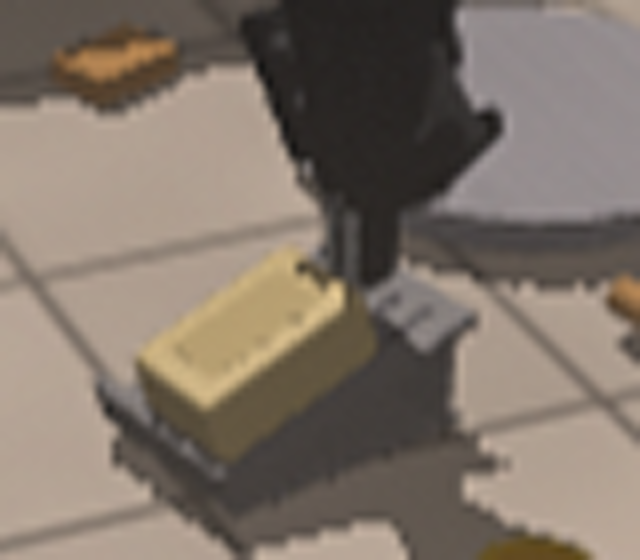

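Emit:
send_rows(series="-0.001 0 0 0 0;-0.001 0 0 0 0;-0.002 0 -0.001 0 0;-0.002 0 -0.001 0 0;-0.003 -0.001 -0.001 0 0;-0.003 -0.001 -0.001 0 0;-0.004 -0.001 -0.001 0 0;-0.004 -0.001 -0.001 0 0;-0.004 -0.001 -0.001 0 0;-0.004 -0.001 -0.001 0 0")

```text
t: 48.45
tool_pos: [0.6333, 0.2548, 0.0565]
tool_rot: [[-0.222, 0.975, 0.012], [0.975, 0.222, -0.004], [-0.006, 0.011, -1.0]]
contact_force: [1.9, 1.4, 1.0]
grip_width: -0.0003
```

Run:
```python
from h import *
snap("s8",[.62,.25,.06],80,70,8,cams=("side",))
a=np.load("side_s7.npy").astype(int);b=np.load("side_s8.npy").astype(int)
```

```text
48.45 [0.6333 0.2548 0.0565] [1.9 1.4 1. ] -0.0003
side 232 101
```

View pics/side_s8.png

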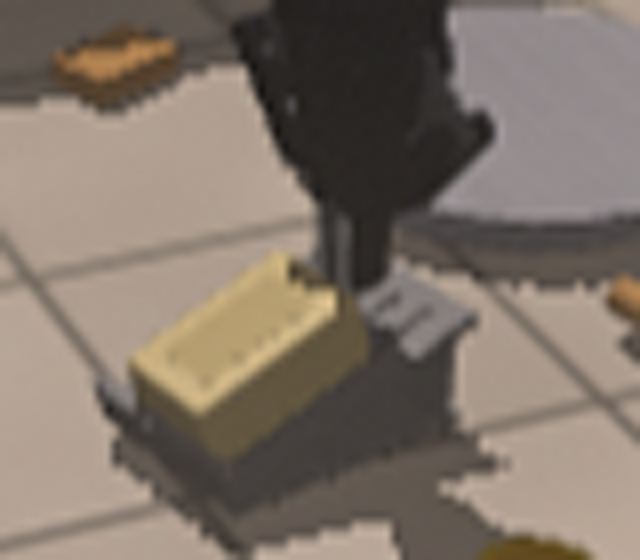

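Emit:
send_rows(series="0 0 0 0 0;-0.001 0 0 0 0;-0.001 0 0 0 0;-0.001 0 0 0 0;-0.002 0 -0.001 0 0;-0.002 0 -0.001 0 0;-0.002 0 -0.001 0 0;-0.002 0 -0.001 0 0;-0.002 0 -0.001 0 0;-0.002 0 -0.001 0 0")

```text
t: 49.5
tool_pos: [0.6328, 0.2555, 0.0564]
tool_rot: [[-0.222, 0.975, 0.015], [0.975, 0.222, -0.002], [-0.006, 0.014, -1.0]]
contact_force: [5.8, 3.0, 2.6]
grip_width: -0.0001
```

Force has risen while motion stopped: the soap is against the ledge. Retreat and verify everything.

Emit:
send_rows(series="0.004 0.001 0.001 0 0;0.01 0.001 0.004 0 0;0.015 0.001 0.015 0 0;0.015 0 0.045 0 0;0.015 0 0.08 0 0;0.015 0 0.11 0 0;0.01 0 0.14 0 0;0 0 0.16 0 0;-0.02 -0.01 0.18 0 0.02;-0.04 -0.02 0.19 0 0.04")

```text
t: 50.5
tool_pos: [0.5929, 0.2353, 0.2488]
tool_rot: [[-0.222, 0.975, 0.017], [0.975, 0.222, -0.002], [-0.006, 0.016, -1.0]]
contact_force: [0.8, -0.3, 1.1]
grip_width: 0.0284
```

Emit:
send_rows(series="-0.02 0.03 0.02 0 0.04;-0.05 0.07 0.02 0 0.04;-0.08 0.11 0.02 0 0.04;-0.11 0.15 0.02 0 0.04;-0.14 0.18 0.02 0 0.04;-0.17 0.2 0.02 0 0.04;-0.2 0.22 0.02 0 0.04;-0.22 0.22 0.02 0 0.04;-0.22 0.22 0.02 0 0.04;-0.22 0.22 0.02 0 0.04")

```text
t: 51.5
tool_pos: [0.373, 0.4553, 0.2694]
tool_rot: [[-0.222, 0.975, 0.017], [0.975, 0.223, -0.002], [-0.006, 0.017, -1.0]]
contact_force: [0.6, -0.1, 0.3]
grip_width: 0.0402
```

Run:
```python
from h import *
o=robot.observe();print(o["t"],o["tool_pos"],o["contact_force"])
for n in("top","side"):
    im=robot.read_camera(n);np.save(n+"_f.npy",im);cv2.imwrite(f"pics/{n}_f.png",cv2.resize(im[:,:,::-1],(768,576),interpolation=cv2.INTER_CUBIC))
crop(np.load("top_f.npy"),136,98,80,70,8,"pics/top_fs.png")
```

```text
51.5 [0.37296928 0.45527021 0.26939525] [ 0.64822634 -0.06879536  0.29169194]
```

View pics/top_f.png

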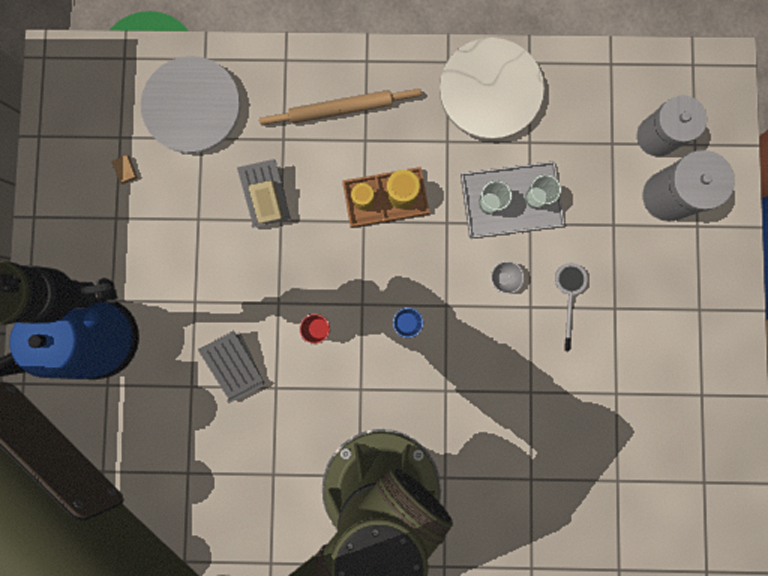

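View pics/side_f.png

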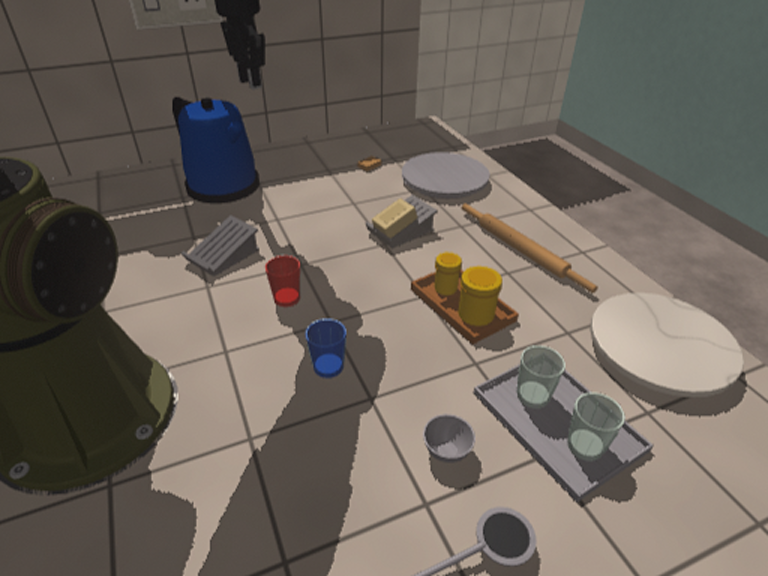

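View pics/top_fs.png

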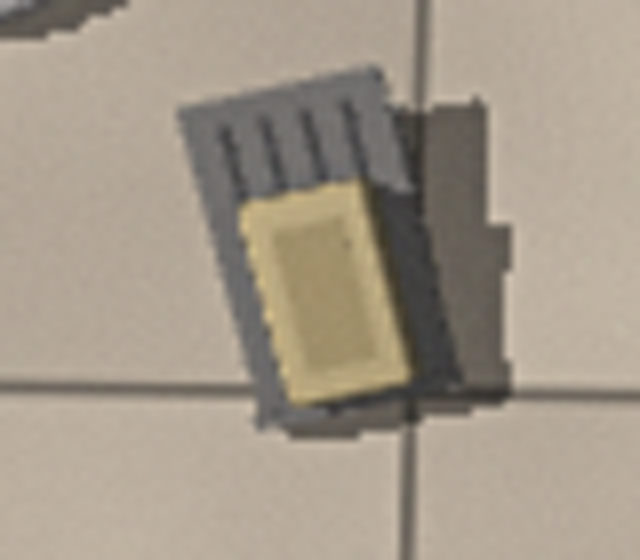

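Run:
```python
from h import *
a=np.radians(18);yw=np.radians(13.2)
ux=np.array([np.cos(yw)*np.cos(a),np.sin(yw)*np.cos(a),np.sin(a)]);uy=np.array([-np.sin(yw),np.cos(yw),0]);uz=np.cross(ux,uy);O=np.array([.554,.238,.014])
uv=(np.array([(240,205),(362,180),(413,380),(291,403)])+.5)/8-.5+[136,98]
p=ray("top",uv,0);T=cal("top")[1][:3,3];d=p-T;t=((O+uz*.032-T)@uz)/(d@uz);P=T+d*t[:,None]-O;r=np.c_[P@ux,P@uy];e=r[0]+r[1]-r[2]-r[3]
print("soap",np.round(r,4).tolist(),r.mean(0),"yaw",np.arctan2(e[1],e[0]),"len",np.linalg.norm(e)/2)
im=np.load("top_f.npy");S=4;hsv=cv2.cvtColor(cv2.resize(im,None,fx=S,fy=S,interpolation=cv2.INTER_CUBIC),cv2.COLOR_RGB2HSV)
m=cv2.inRange(hsv,(18,150,170),(30,255,255));m[:, :880]=0;m[:,1180:]=0
cs=sorted(cv2.findContours(m,cv2.RETR_EXTERNAL,cv2.CHAIN_APPROX_NONE)[0],key=cv2.contourArea)[::-1][:2]
y=np.radians(10.66);R=np.array([[np.cos(y),np.sin(y)],[-np.sin(y),np.cos(y)]])
for c,z in zip(cs,(.085,.071)):
    w=ray("top",(c[:,0]+.5)/S-.5,z)[:,:2].astype(np.float32);q,rr=cv2.minEnclosingCircle(w);print("jar rack frame",R@(np.array(q)-[.606,-.001]),"dia",2*rr)
y=np.radians(8);R=np.array([[np.cos(y),np.sin(y)],[-np.sin(y),np.cos(y)]])
for q in((.6121,-.3158),(.598,-.2215)):print("glass tray (release pose)",R@(np.array(q)-[.6053,-.2673]))
i0=np.load("top0.npy").astype(int);print("bowl/strainer diff",np.abs(i0-im)[165:240,325:395].mean())
crop(im,220,100,165,70,4,"pics/top_fz.png")
```

```text
soap [[0.0806, 0.0221], [0.0801, -0.0247], [0.0031, -0.0247], [0.0044, 0.0228]] [ 0.04203763 -0.00111289] yaw -0.0051763069974739345 len 0.0765868677055213
jar rack frame [ 0.00208498 -0.03393461] dia 0.06551776826381683
jar rack frame [0.00201959 0.0483716 ] dia 0.04637761414051056
glass tray (release pose) [-1.60725291e-05 -4.89743784e-02]
glass tray (release pose) [-0.00085483  0.04637024]
bowl/strainer diff 4.833523809523809
```

View pics/top_fz.png

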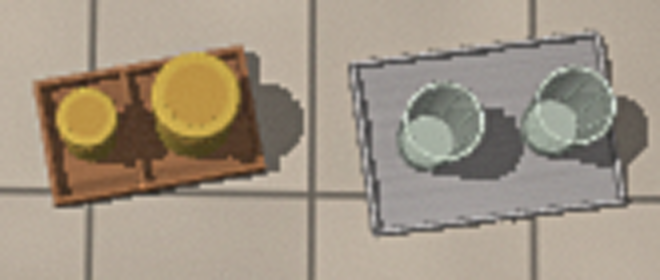

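All checks pass: both jars are centred in their bays, the glasses stand in the tray, and the soap is on the slope. Handing in.

Run:
```python
from plant import robot
print(robot.close_job())
```

```text
the job is handed in; nothing more can be done
None
```

The job is done and handed in at about 52 s of the 141 s allowed. `close_job()` reports no verdict, so the results below are my own last checks.

- **Glasses:** both stand upright in the steel tray. Their release poses were about y = -49 and +46 mm in the tray frame, with x within 1 mm of centre. The last pictures show them standing.
- **Jars:** both are upright in their own bays. In the rack frame the big jar is at (2, -34) mm and the small jar at (2, +48) mm.
- **Soap:** it lies flat on the farther of the two stands, lengthwise, with yaw error about 0.01 rad. Its centre is at x ≈ 42 mm and y ≈ -1 mm in the slope frame. It first came to rest 4–5 mm off the ledge, so I nudged it down with shut fingers until the force rose and it stopped moving. The top view still reads its end 3–4 mm off, which is within the error of that reading.
- **Bowl, strainer and look-alikes:** the bowl, strainer, coloured glasses and second stand look unmoved in the final pictures. For the bowl and strainer I also compared pixels with the start; the remaining difference was small, with part of the area shaded differently.

**Disagreement between cameras:** the side view placed things a few millimetres (up to about 7 mm) from the top view. I mainly relied on the top view, and no check failed.

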